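# Flip a sand core with the spatula on the turn-over station

### The arm

A 6-joint arm with a two-finger parallel gripper is mounted at the origin on the work surface. World frame = base frame: x ahead of the robot, y to its left, z up, the work surface at z = 0. Lengths are in m, angles in rad, forces in N, time in s.
With the tool pointing down it reaches from about 0.25 to 0.8 m from the base axis. Payload 8.5 kg.
Tool frame: the origin (TCP) lies midway between the tips of the shut fingers; the grasp point (between the pads) lies 19 mm behind it; z points along the fingers, y is the direction in which the jaws open and shut (so a half turn about z gives the same grasp; the last joint's range is limited). The gripper opens to 85 mm and grips with 20 to 120 N. Pads are 22 mm wide; open, the fingers measure 114 mm over their backs; the gripper's body (76 mm by 85 mm) begins 54 mm behind the grasp point. The pads swing forward as they close: fully open they stand 13 mm farther back than shut.
Start: joints at [1.275, 0.238, -0.013, 1.319, 0, 1.571], TCP at [0.153, 0.502, 0.231] pointing down, gripper open.
Joint ranges: [-2.66, 2.66], [-1.03, 1.9], [-1.14, 1.46], [-1.82, 2.27], [-1.45, 1.34], [-3.14, 3.14]. Speed limits (rad/s): [2.22, 2.22, 2.79, 3.14, 3.14, 3.14].

### API

Orientations are given as a 3x3 rotation matrix whose columns are the frame's x, y, z axes.
In Python, from rig import ctrl, imaging gives the robot as it stands.
- The arm moves only by the tool apply_moves, never from a script. Its argument "series" is a list of rows, each a list of 6 numbers: the shift along the tool's x, y, z in m, then the turn, a rotation vector about the tool's x, y, z in rad. In form: [[x, y, z, rx, ry, rz], ...]. A call has 1 to 10 rows; each row is the pose to reach, as a shift and turn from the pose measured when the call began, along the tool's axes at that moment; what a row does not reach only later rows make up. A row lasts 1/12 s, in which the tool goes at most 41.7 mm and 7.16 degrees, less where a joint would pass 70% of its speed; a pose out of reach is approached as far as the arm can. A call with a gripper value outside its range is refused whole. "claw" is the finger opening in m, from 0 to 0.0854, set as the call begins (left out, the last holds). The fingers move at their own pace and stop on an object; the grip force is fixed at half the most. Time passes only in rows, so rows that repeat a pose let the fingers close. It gives the time, the measured TCP pose, the force and the opening at its end, in the units of the state.
- ctrl.read_state(): the state, without advancing time (a new reading comes with each control period).
- imaging.read_camera(name): name is "scene" or "top"; returns the picture (420x560x3 uint8, blue, green, red); there is no depth.
- imaging.camera_params(name): a dict with "fx", "fy", "cx", "cy" (pixels), "k1" (the pictures are not rectified: a ray, as slopes to the right and down, at radius r is drawn at 1 + k1 r^2 times it, then the intrinsics apply), "R" (3x3) and "t" (3): a world point X has camera coordinates R X + t. Camera axes: x right, y down, z forward; pixel columns grow to the right and rows downward; lengths in m; the calibration is good to about 2 mm. A picture is of the moment at which its call begins. camera_params takes no time and is no camera call.
- ctrl.sign_off(): hands the job in, once; it reports no verdict.
The state is a dict: "time": time; "joint_positions": joint angles; "qd": joint speeds; "joint_efforts": joint torques, N m; "tcp_pos": TCP position; "tool_rot": TCP orientation; "force": force on the tool from outside, world axes, zero at the start; "moment": the same for the moment, N m; "width": finger opening in m.
Only numpy, scipy, OpenCV 4.12 (cv2) and the standard library are available. Lean on these libraries where they do the work, as an engineer would, in place of code of your own. Each camera call takes 0.05 s, during which the arm holds its last target.

### The job

Take the cranked spatula from its stand, slide its blade gently all the way under the square sand core on the low bed of the turn-over station until the foot of the neck pushes the core snugly against the end stop (a light push of about 10 newtons on top of the blade's own drag, judged by feel), then flip the core over the step so that it ends upside down and flat on the raised deck, and put the spatula back on its stand the way it was. The core is brittle: do not touch it with the gripper, do not push it on the end stop with more than 16 newtons, do not grind the blade into the station, and leave the other things alone.

Things in the scene. Friction and masses are not known exactly. Their poses are not given: they have to be found in the camera images.
- station: fixed steel turn-over station; origin underneath it, below the bed. Its height varies by up to 8 mm (levelling feet): find it by touch. Its x axis is the way the spatula goes in (away from the robot), y points from bed to deck. The low bed is flat, 22 mm above the origin, x -90 to 55, y -60 to 50 mm; at y = 50 a step leads 7 mm up to the deck. The near (-x) end is open
- deck (a point): middle of the station's raised deck, on its surface: station x -17.5, y 130, z 29 mm, same axes. The deck is flat, 145 mm along x (station -90 to 55), 160 mm along y (50 to 210), 7 mm higher than the bed; a rail 8 mm thick along its far +y side rises 12 mm above it
- endstop: steel bar, part of the station, across the far end of the bed: its face toward the core is at station x = 55 mm, y -45 to 45 mm, top at station z = 34 mm. The origin is under its middle, at station x = 60 mm, z = 0. Rigid; the blade's drag adds 1 to 6 N to the push felt at the wrist; the core must not be pushed on it with more than 16 N
- core: brittle brown sand slab 90 x 90 x 14 mm, 0.15 to 0.26 kg, flat on the bed, square to the station within 1 degree, 2 to 9 mm short of the end stop, 1 to 5 mm short of the step. All top and bottom edges bevelled (6 mm in, 2.5 mm up). Origin: middle of the face that is down at the start; z points to the other face, which has dark round prints. Upside down: z points down
- core_center (a point): the middle of the core, 7 mm above its lower face
- spatula: cranked spatula, 0.2 kg. Origin below the middle of the grip, in the plane of the blade's underside; x runs along the handle toward the blade's tip, z up from the blade. A thin neck (9 mm) drops from the handle's front end (x 50, z 70 mm) to the blade's rear end (x 88 mm; its foot there is 10 mm high and its front face, at x 92.5, is what pushes the core home). Centre of mass about x 65 mm, z 30 mm
- spatula_grip (a point): middle of the grip, on the handle's axis: spatula x 0, z 70 mm. The dark handle is a straight octagonal bar along spatula x from -55 to 50 mm, 28 mm across flats; its flats face up, sideways and at 45 degrees, so it can be gripped from straight above or tilted 45 degrees to either side
- blade (a point): middle of the spatula's blade, half-way through its thickness: spatula x 132.5, z 1 mm. The blade is a flat stiff steel sheet 85 mm long (spatula x 90 to 175), 70 mm wide (y -35 to 35), 2 mm thick (z 0 to 2)
- stand: fixed grey spatula stand, right or left of the station; origin on the bench, x along the resting spatula toward its tip. A base 8 mm thick (x -70 to 200, y -50 to 50 mm) carries the blade; a post (x -55 to -35) with top at z 64 carries the handle's end between two cheeks 44 mm apart, up to z 75. At rest the spatula's origin is at stand (0, 0, 8 mm), axes parallel, within 4 mm
- flange_center (a point): bystander: dark flanged casting, 90 mm wide, 66 mm high, in the other of the two places left and right of the station; this point is its middle
- ring_a_center (a point): bystander: cast ring, 110 mm wide, 35 mm high; its middle
- ring_b_center (a point): bystander: cast ring, 90 mm wide, 30 mm high; its middle
- cup_center (a point): bystander: black cup, 76 mm wide, 70 mm high; its middle
- wrench: bystander: steel wrench, 190 mm long, lying flat
- brush: bystander: brush, 200 mm long, lying flat
Not all that is in view belongs to the job. What is shaped like the spatula but pink is not meant.

How it is judged:
On the way, in this order (a step that is already met when the one before it is completed fails the run):
1. the blade is fully under the core (blade middle within 20 mm of the core's middle, level with its underside) and the core, face up on it, is pressed against the end stop with more than 6 N (horizontal distance between blade and core_center below 0.02 m and z of blade in the frame of core below 0.002 m and contact force between core and endstop above 6 N and angle between core's own z axis and vertical below 0.3 rad), for 0.1 s.
2. the core lies upside down on the deck (angle between core's own z axis and vertical above 3.07 rad and y of core_center in the frame of station above 0.075 m and linear speed of core below 0.03 m/s), for 0.2 s.
At the end, for the whole second after the job is handed in: The core lies upside down and flat (within 4 degrees) on the raised deck, its middle 75 to 175 mm along the station's y axis and -70 to 40 mm along its x axis, and at rest; the spatula lies blade down on its stand within 20 mm of its resting place, level within 4.5 degrees, at rest (angle between core's own z axis and vertical above 3.07 rad and y of core_center in the frame of station between 0.075 and 0.175 m and x of core_center in the frame of station between -0.07 and 0.04 m and z of core_center in the frame of station between 0.03 and 0.041 m and linear speed of each of core, spatula below 0.02 m/s and x of spatula in the frame of stand between -0.02 and 0.02 m and y of spatula in the frame of stand between -0.02 and 0.02 m and z of spatula in the frame of stand below 0.013 m and angle between spatula's own z axis and vertical below 0.08 rad); the robot touches nothing.
It fails at once if the core is pushed against the end stop with more than 16 N (contact force between core and endstop above 16 N).
It fails at once if the spatula is pressed on the station with more than 20 N (contact force between spatula and station above 20 N).
It fails at once if the gripper touches the core (contact force between any of the fingers, the arm and core above 0.5 N).
It fails at once if a bystander is moved more than 25 mm (distance of any of flange_center, ring_a_center, ring_b_center, cup_center, wrench, brush from where it was at the start of the episode above 0.025 m).
It also fails if it takes over 72 s, if anything falls off the work surface, if the arm or the gripper's body presses on something with over 40 N, if the wrist force passes 120 N, or if a joint passes its speed limit or range.

## Working session

There is one attempt and no reset: what is moved stays moved. The work goes in short steps, Python scripts to look and compute and a tool call to move; the robot and the scene stay as the last step left them, time stands still between calls to the robot, and variables do not carry over. Pictures are saved under pics/ and viewed, and the job is handed in when it is done.

Besides the shell and the picture viewer there is one more tool, called as name(argument=value, ...), one argument or row to a line, values as JSON. apply_moves: Moves the arm, as the interface text tells. Its arguments: {"type":"object","properties":{"series":{"type":"array"},"claw":{"type":"number"}},"required":["series"]}

```bash
ls; mkdir -p pics
python3 - <<'E'
from rig import ctrl, imaging
import cv2
s=ctrl.read_state();print(s)
for n in("scene","top"):
    im=imaging.read_camera(n);cv2.imwrite(f"pics/{n}0.png",im);print(n,imaging.camera_params(n))
E
```

```text
pics
{'time': 0.0, 'joint_positions': array([ 1.27501544e+00,  2.38767231e-01, -1.42589952e-02,  1.31922991e+00,
        3.53004882e-05,  1.57080917e+00]), 'qd': array([ 0.00065742, -0.00046842, -0.00033429, -0.00093893, -0.00085594,
       -0.00089187]), 'joint_efforts': array([ 3.05881797e-03, -5.38780940e+01,  3.46437228e+01,  1.82707643e-02,
        3.07388918e-04,  7.02198321e-06]), 'tcp_pos': array([0.15289428, 0.50179147, 0.23068291]), 'tool_rot': array([[-9.56571057e-01,  2.91498890e-01, -4.59282471e-04],
       [ 2.91499250e-01,  9.56570053e-01, -1.38612587e-03],
       [ 3.52817054e-05, -1.45980838e-03, -9.99998934e-01]]), 'force': array([-0.1129677 ,  0.34165939,  0.27668772]), 'moment': array([-0.02357747, -0.01558228, -0.03129855]), 'width': 0.08531070601777693}
scene {'fx': 460.99423663350416, 'fy': 460.99423663350416, 'cx': 270.30617027419095, 'cy': 211.27255133508655, 'k1': -0.056583314676573196, 'R': array([[-0.11577244,  0.99327274, -0.00244941],
       [ 0.62589601,  0.07103702, -0.77666462],
       [-0.77126579, -0.09144944, -0.62990958]]), 't': array([ 0.04253454, -0.28653315,  1.71773878])}
top {'fx': 389.02291189956594, 'fy': 389.02291189956594, 'cx': 291.3758304793817, 'cy': 205.1151407548629, 'k1': -0.012888512724727482, 'R': array([[-0.10137902, -0.99483576, -0.00491028],
       [-0.97087196,  0.10001164, -0.21772761],
       [ 0.2170943 , -0.01730576, -0.97599722]]), 't': array([0.05016086, 0.55743671, 1.03801403])}
```

View pics/top0.png

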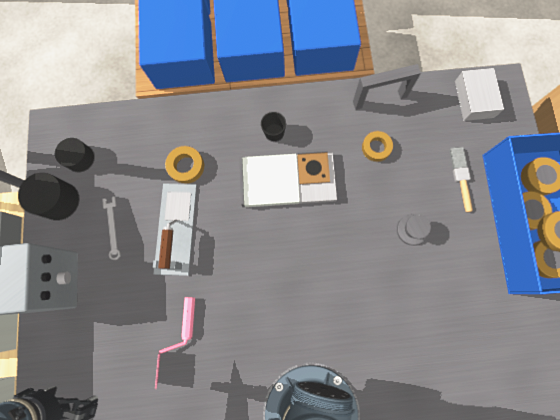

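View pics/scene0.png

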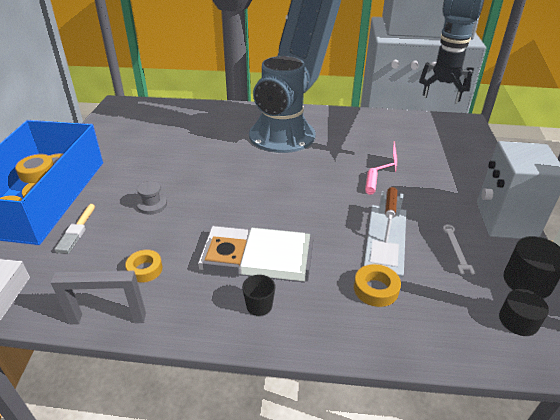

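The top view shows the station in the middle, with the core on its right at (315,168) and the deck on its left. The stand with the spatula is at (177,228), with the handle toward the robot. The pink decoy is at (180,335), the flange at (415,230), ring A at (183,163) and the cup at (273,126).

```bash
cat > h.py <<'E'
from rig import ctrl, imaging
import numpy as np, cv2
from scipy.optimize import least_squares
from scipy.spatial.transform import Rotation as Ro
def cam(n):
    p=imaging.camera_params(n); return p
def proj(p,X):
    X=np.atleast_2d(X); c=X@np.array(p['R']).T+p['t']; s=c[:,:2]/c[:,2:]
    s=s*(1+p['k1']*(s**2).sum(1,keepdims=True))
    return s*[p['fx'],p['fy']]+[p['cx'],p['cy']]
def unproj(p,uv,z):
    d=(np.array(uv,float)-[p['cx'],p['cy']])/[p['fx'],p['fy']]
    s=d.copy()
    for _ in range(20): s=d/(1+p['k1']*(s@s))
    R=np.array(p['R']);r=R.T@np.r_[s,1];o=-R.T@p['t']
    return o+r*(z-o[2])/r[2]
E
python3 - <<'E'
import cv2
t=cv2.imread('pics/top0.png');s=cv2.imread('pics/scene0.png')
def crop(im,x,y,w,h,k,n): cv2.imwrite(n,cv2.resize(im[y:y+h,x:x+w],None,fx=k,fy=k,interpolation=cv2.INTER_CUBIC))
crop(t,235,140,110,75,7,'pics/c1.png'); crop(t,145,175,80,110,5,'pics/c2.png')
crop(s,190,215,130,75,6,'pics/c3.png'); crop(s,355,175,65,110,5,'pics/c4.png')
E
```

```text
(no output)
```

View pics/c1.png

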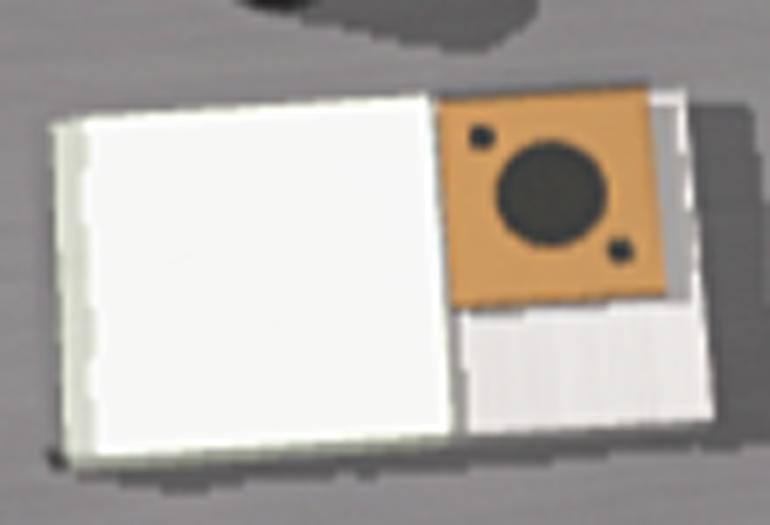

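View pics/c2.png

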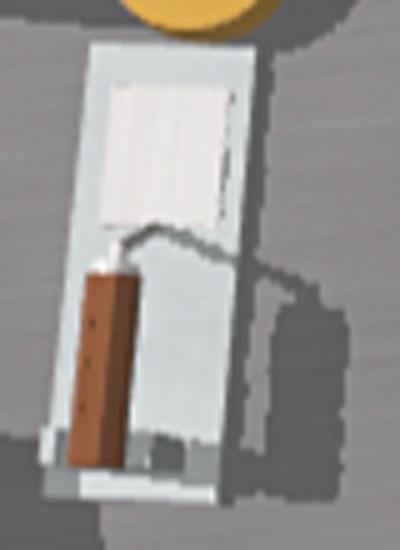

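View pics/c3.png

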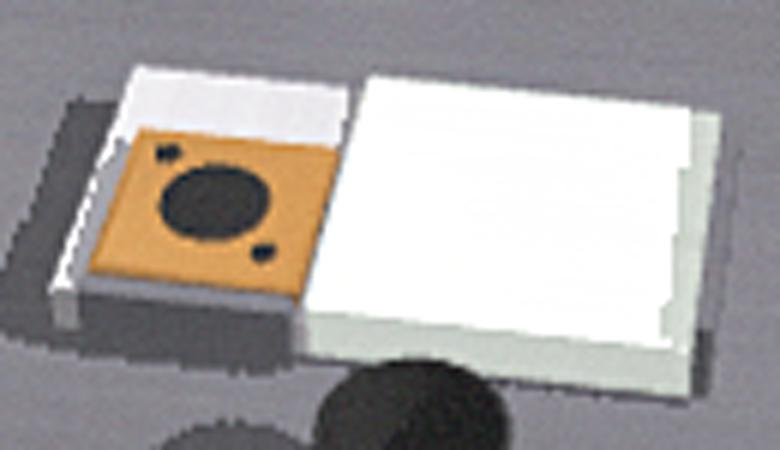

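View pics/c4.png

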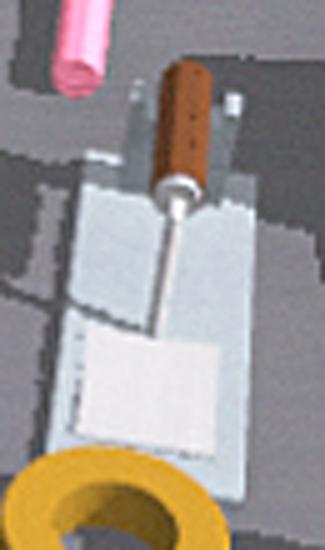

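```bash
cat > fit.py <<'E'
from h import *
def U(c,k,o): return [(c[0]+.5)/k-.5+o[0],(c[1]+.5)/k-.5+o[1]]
T=lambda c:U(c,7,(235,140)); S=lambda c:U(c,6,(190,215))
pt,ps=cam('top'),cam('scene')
st=[((-90,50,29),T((452,434)),None),((55,50,29),T((431,95)),None),((-90,-60,22),T((714,418)),None),((55,-60,22),T((686,90)),None),
((-90,50,29),None,S((370,76))),((55,50,29),None,S((303,310))),((-90,-60,22),None,S((137,67))),((55,-60,22),None,S((50,290)))]
def fit(pts,x0,free_z=True):
    def res(q):
        c,s=np.cos(q[2]),np.sin(q[2]);R=np.array([[c,-s,0],[s,c,0],[0,0,1]])
        r=[]
        for X,a,b in pts:
            W=R@(np.array(X)/1000)+[q[0],q[1],q[3] if free_z else 0]
            for p,m in((pt,a),(ps,b)):
                if m is not None: r+=list(proj(p,W)[0]-m)
        return np.array(r)
    f=least_squares(res,x0,x_scale=[.01,.01,.1,.01],loss='soft_l1'); 
    return f.x,res(f.x).reshape(-1,2)
if __name__=='__main__':
    q,r=fit(st,[.5,0,0,0]);print('station',q,'\n',r.round(2))
    co=[((x,y,11.5),t,None) for (x,y),t in zip([(45,45),(45,-45),(-45,-45),(-45,45)],map(T,[(440,103),(648,90),(667,292),(455,308)]))]
    co+=[((x,y,11.5),None,s) for (x,y),s in zip([(45,45),(45,-45),(-45,-45),(-45,45)],map(S,[(298,300),(90,272),(138,130),(338,148)]))]
    qc,rc=fit(co,[.5,0,0,0.02]);print('core',qc,'\n',rc.round(2))
    c,s=np.cos(q[2]),np.sin(q[2]);d=qc[:2]-q[:2];print('core in st',c*d[0]+s*d[1],-s*d[0]+c*d[1],qc[2]-q[2])
    # stand
    T2=lambda c:U(c,5,(145,175)); S2=lambda c:U(c,5,(355,175))
    sd=[((200,50,8),T2((90,43)),None),((200,-50,8),T2((255,47)),None),((-70,-50,8),T2((217,503)),None),((-70,50,8),T2((42,497)),None),
    ((200,-50,8),None,S2((50,450))),((200,50,8),None,S2((243,500))),((-70,50,8),None,S2((256,178)))]
    qs,rs=fit(sd,[.4,.3,0,0]);print('stand',qs,'\n',rs.round(2))
    sp=[((175,35,2),T2((112,83)),None),((175,-35,2),T2((228,88)),None),((90,-35,2),T2((218,228)),None),((90,35,2),T2((100,222)),None),
    ((175,-35,2),None,S2((80,440))),((175,35,2),None,S2((215,458))),((90,35,2),None,S2((218,346))),((90,-35,2),None,S2((85,334)))]
    qp,rp=fit(sp,[.4,.3,0,0]);print('spat',qp,'\n',rp.round(2))
    for nm,z in (('ringA',(183,163)),('cup',(273,127)),('flange',(415,230)),('pinkhead',(189,300))): print(nm,unproj(pt,z,.03))
E
python3 fit.py
```

```text
station [ 0.66330353 -0.08297139 -0.04136175  0.00515678] 
 [[-0.61 -0.45]
 [-0.72  0.79]
 [-0.54  0.13]
 [-0.66  0.17]
 [-0.51  0.56]
 [-0.37 -0.52]
 [-0.68 -0.08]
 [-0.7  -0.15]]
core [ 0.67059154 -0.08182132 -0.03065117  0.02562484] 
 [[-0.91  0.27]
 [-0.51  0.06]
 [-0.43  0.19]
 [-0.78  0.04]
 [-0.53 -0.76]
 [-1.02  0.16]
 [-0.35  0.01]
 [-0.42  0.32]]
core in st 0.007234222044496887 0.0014504474634357736 0.010710574821946369
stand [ 0.47394467  0.34941504 -0.12991054 -0.00095124] 
 [[-0.43  0.12]
 [-0.45  0.17]
 [-0.56 -0.11]
 [-0.24  0.05]
 [-1.38  3.07]
 [-0.24 -0.15]
 [-0.39 -0.87]]
spat [ 0.47375107  0.34543158 -0.10805708  0.00401109] 
 [[-0.56  0.52]
 [-0.55 -0.37]
 [-0.37 -0.51]
 [-0.36  0.55]
 [-0.82 -0.17]
 [-0.41  0.43]
 [-0.55  0.7 ]
 [ 0.03 -0.71]]
ringA [0.72819024 0.30172594 0.03      ]
cup [0.81513467 0.0235163  0.03      ]
flange [ 0.45758676 -0.35274412  0.03      ]
pinkhead [0.32805472 0.3016133  0.03      ]
```

Run:
```python
from fit import *
T2=lambda c:U(c,5,(145,175)); S2=lambda c:U(c,5,(355,175))
for p,F,pts in((pt,T2,[(114,273),(97,465)]),(ps,S2,[(181,190),(188,75)])):
    a,b=[unproj(p,F(c),.078) for c in pts]; d=a-b;print(a.round(4),b.round(4),np.linalg.norm(d),np.arctan2(d[1],d[0]))
sd=[((200,50,8),T2((90,43)),None),((200,-50,8),T2((255,47)),None),((-70,-50,8),T2((217,503)),None),((-70,50,8),T2((42,497)),None),
 ((200,50,8),None,S2((243,500))),((-70,50,8),None,S2((256,178)))]
print(fit(sd,[.4,.3,0,0],False))
sp=[((175,35,10),T2((112,83)),None),((175,-35,10),T2((228,88)),None),((90,-35,10),T2((218,228)),None),((90,35,10),T2((100,222)),None),
    ((175,-35,10),None,S2((80,440))),((175,35,10),None,S2((215,458))),((90,35,10),None,S2((218,346))),((90,-35,10),None,S2((85,334)))]
print(fit(sp,[.4,.3,0,0],False))
```

```text
[0.5234 0.3398 0.078 ] [0.4195 0.3524 0.078 ] 0.10465092781270717 -0.12083956364606209
[0.5212 0.3444 0.078 ] [0.4148 0.3575 0.078 ] 0.1072489635256702 -0.12228498080533187
(array([ 0.47446463,  0.34883077, -0.13141374,  0.        ]), array([[-0.245358  , -0.16920927],
       [-0.24828214, -0.07219878],
       [-0.4878285 , -0.29964038],
       [-0.18927968, -0.19943814],
       [-0.50242383, -0.27564571],
       [-0.47365637, -1.00919451]]))
(array([ 0.47477911,  0.34462456, -0.10745569,  0.        ]), array([[-0.76322023, -0.16937524],
       [-0.67749174, -1.07120883],
       [-0.4909149 , -1.13053403],
       [-0.54950518, -0.05361877],
       [-0.86923609, -0.98763245],
       [-0.38405402, -0.39584319],
       [-0.53881851, -0.14193722],
       [-0.02830069, -1.54332754]]))
```

```bash
cat > g.py <<'E'
from h import *
import json
ST=np.array([.6633,-.0830,-.0414,.005])   # station x,y,yaw,z
SP=np.array([.4725,.3475,-.120,.008])     # spatula on stand
def Rz(a): return Ro.from_euler('z',a).as_matrix()
def Rx(a): return Ro.from_euler('x',a).as_matrix()
DG=.021  # TCP beyond handle axis
# tool orientation in spatula frame (45 deg tilt to -y): x=-xs, y=(0,1,1)/r2, z=(0,1,-1)/r2
r=2**-.5
RT=np.array([[-1,0,0],[0,r,r],[0,r,-r]])
def grasp_pose(Rs,ps,back=0,gx=0):
    """tool pose for spatula pose"""
    h=ps+Rs@np.array([gx,0,.070]); R=Rs@RT
    return R,h+R[:,2]*(DG-back)
def rel(R,p,s=None):
    s=s or ctrl.read_state(); R0=np.array(s['tool_rot']);p0=np.array(s['tcp_pos'])
    d=R0.T@(p-p0); w=Ro.from_matrix(R0.T@R).as_rotvec()
    print('row',np.r_[d,w].round(4).tolist(),'dist',np.linalg.norm(d).round(4),'ang',np.degrees(np.linalg.norm(w)).round(1)); return d,w
def log():
    s=ctrl.read_state()
    open('log.txt','a').write(json.dumps([list(map(float,s['joint_positions'])),list(map(float,s['tcp_pos'])),np.array(s['tool_rot']).tolist()])+'\n')
    return s
E
python3 - <<'E'
from g import *
log()
Rs=Rz(SP[2]);p=np.array([SP[0],SP[1],SP[3]])
R,t=grasp_pose(Rs,p,back=.08);print(R,t);rel(R,t)
R,t=grasp_pose(Rs,p);print(t)
E
```

```text
[[-0.99280864  0.08464931  0.08464931]
 [ 0.11971221  0.70202172  0.70202172]
 [ 0.          0.70710678 -0.70710678]] [0.46750569 0.30608072 0.1197193 ]
row [-0.358, -0.0954, 0.1112, -0.7846, 0.0689, -0.1667] dist 0.3868 ang 46.1
[0.47427764 0.36224246 0.06315076]
```

apply_moves(
  series=[
    [-0.12,-0.03,0.01,-0.3,0.02,-0.05],
    [-0.24,-0.06,0.03,-0.6,0.05,-0.11],
    [-0.358,-0.095,0.05,-0.785,0.069,-0.167],
    [-0.358,-0.095,0.05,-0.785,0.069,-0.167],
    [-0.358,-0.095,0.05,-0.785,0.069,-0.167],
    [-0.358,-0.095,0.05,-0.785,0.069,-0.167],
    [-0.358,-0.095,0.05,-0.785,0.069,-0.167],
    [-0.358,-0.095,0.05,-0.785,0.069,-0.167],
    [-0.358,-0.095,0.05,-0.785,0.069,-0.167],
    [-0.358,-0.095,0.05,-0.785,0.069,-0.167],
  ],
  claw=0.065,
)

```text
time: 0.93
tcp_pos: [0.4698, 0.3038, 0.18]
tool_rot: [[-0.993, 0.086, 0.086], [0.122, 0.701, 0.702], [0.0, 0.707, -0.707]]
force: [0.4, 1.7, 0.3]
width: 0.0649
```

```bash
cat > look.py <<'E'
import sys
from g import *
def go(name,tag,x,y,w,h,k):
    im=imaging.read_camera(name);cv2.imwrite(f'pics/{tag}_full.png',im)
    cv2.imwrite(f'pics/{tag}.png',cv2.resize(im[y:y+h,x:x+w],None,fx=k,fy=k,interpolation=cv2.INTER_CUBIC))
if __name__=='__main__': go(sys.argv[1],sys.argv[2],*map(int,sys.argv[3:8]))
E
python3 - <<'E'
from g import *
s=log();print(s['joint_positions'],s['force'],s['width'])
Rs=Rz(SP[2]);p=np.array([SP[0],SP[1],SP[3]])
R,t=grasp_pose(Rs,p,back=.06);rel(R,t)
R,t=grasp_pose(Rs,p);rel(R,t)
E
```

```text
[ 0.19672711  0.15425273 -0.53126768  0.58117827  0.73659514  0.43733241] [0.35919653 1.6684948  0.28261749] 0.06486138306146398
row [0.0026, -0.0412, 0.064, 0.0005, 0.0015, -0.0018] dist 0.0762 ang 0.1
row [0.0027, -0.0413, 0.124, 0.0005, 0.0015, -0.0018] dist 0.1307 ang 0.1
```

apply_moves(
  series=[
    [0.0026,-0.04,0.03,0,0.0015,-0.0018],
    [0.0026,-0.041,0.064,0,0.0015,-0.0018],
    [0.0026,-0.041,0.09,0,0.0015,-0.0018],
    [0.0026,-0.041,0.1,0,0.0015,-0.0018],
    [0.0026,-0.041,0.1,0,0.0015,-0.0018],
  ],
)

```text
time: 1.35
tcp_pos: [0.4708, 0.346, 0.0776]
tool_rot: [[-0.993, 0.087, 0.081], [0.119, 0.703, 0.701], [0.004, 0.706, -0.708]]
force: [-0.9, -0.3, -0.2]
width: 0.0649
```

Run:
```python
from g import *
from look import go
s=log();print(s['force'],s['tcp_pos'])
go('top','a1',130,190,110,90,7); go('scene','a2',350,130,100,80,7)
Rs=Rz(SP[2]);p=np.array([SP[0],SP[1],SP[3]])
R,t=grasp_pose(Rs,p);rel(R,t)
```

```text
[-0.85114768 -0.33213315 -0.2027687 ] [0.47081905 0.34600062 0.07756444]
row [-0.0005, 0.0, 0.0238, -0.0001, -0.0012, -0.0002] dist 0.0238 ang 0.1
```

View pics/a1.png

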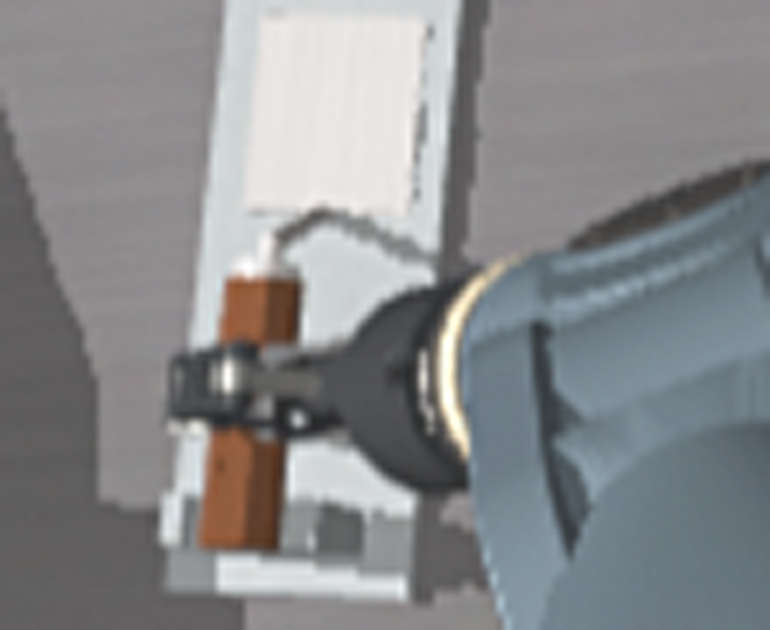

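View pics/a2.png

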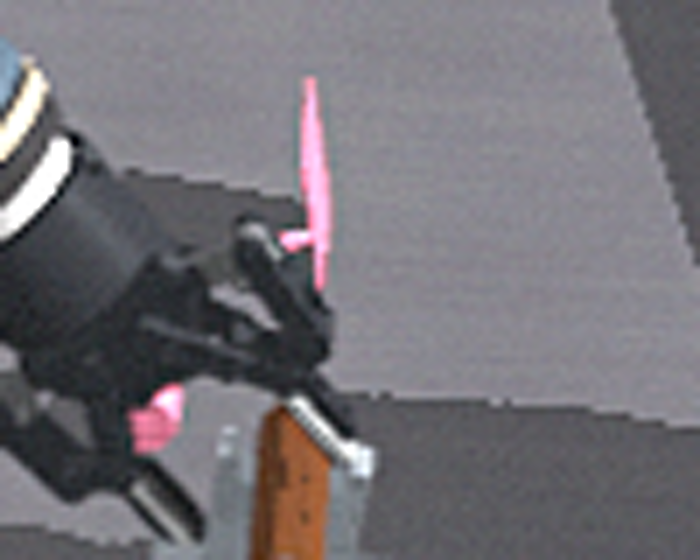

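The gripper straddles the handle as planned, at top-crop (250,390). The upper jaw is above the handle and the lower jaw to its right. I'll go in and close.

apply_moves(
  series=[
    [-0.0005,0,0.012,0,-0.001,0],
    [-0.0005,0,0.024,0,-0.001,0],
    [-0.0005,0,0.024,0,-0.001,0],
    [-0.0005,0,0.024,0,-0.001,0],
  ],
)

```text
time: 1.78
tcp_pos: [0.4743, 0.3621, 0.0637]
tool_rot: [[-0.993, 0.084, 0.084], [0.119, 0.702, 0.702], [-0.0, 0.707, -0.707]]
force: [0.3, 0.1, -0.7]
width: 0.0653
```

apply_moves(
  series=[
    [0,0,0,0,0,0],
    [0,0,0,0,0,0],
    [0,0,0,0,0,0],
    [0,0,0,0,0,0],
    [0,0,0,0,0,0],
    [0,0,0,0,0,0],
  ],
  claw=0.0,
)

```text
time: 2.28
tcp_pos: [0.4749, 0.3622, 0.0649]
tool_rot: [[-0.993, 0.083, 0.086], [0.119, 0.701, 0.703], [-0.001, 0.708, -0.706]]
force: [-1.3, -3.0, 8.0]
width: 0.027
```

```bash
python3 - <<'E'
from g import *
s=log();print(s['force'],s['moment'],s['tcp_pos'],s['width'])
E
python3 look.py scene a3 340 120 100 140 4
```

```text
[-1.31292197 -2.95946647  8.03945782] [-0.12379257  0.30318283  0.13549327] [0.47485735 0.36220198 0.0649332 ] 0.026954345364740912
```

View pics/a3.png

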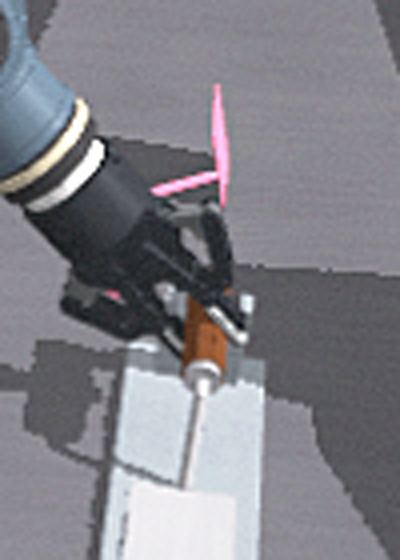

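apply_moves(
  series=[
    [0,0.004,-0.004,0,0,0],
    [0,0.014,-0.014,0,0,0],
    [0,0.028,-0.028,0,0,0],
    [0,0.044,-0.044,0,0,0],
    [0,0.06,-0.06,0,0,0],
    [0,0.06,-0.06,0,0,0],
  ],
)

```text
time: 2.83
tcp_pos: [0.4765, 0.3626, 0.1545]
tool_rot: [[-0.993, 0.079, 0.09], [0.119, 0.699, 0.705], [-0.007, 0.71, -0.704]]
force: [0.0, 1.6, -1.7]
width: 0.0269
```

```bash
cat >> g.py <<'E'
def spat_from_tool(R,p,gx=0):
    Rs=R@RT.T; h=p-R[:,2]*DG; return Rs,h-Rs@np.array([gx,0,.07])
E
python3 - <<'E'
from g import *
s=log();print(s['force'],s['moment'],s['tcp_pos'],s['width'])
# target: spatula tip at station x -45, y core
c=Rz(ST[2]); o=np.array([ST[0],ST[1],ST[3]])
for zz in (.022+.055,.022+.012):
  ps=o+c@np.array([-.220,.0015,zz]); R,t=grasp_pose(c,ps); print(t); rel(R,t)
E
python3 look.py scene a4 330 90 110 150 4; python3 look.py top a5 120 160 160 130 5
```

```text
[ 0.014467    1.55512136 -1.71151733] [-0.86553323  0.14354198 -0.0632378 ] [0.47654994 0.36260013 0.15453376] 0.02692588475380627
[ 0.44416517 -0.05755937  0.13715076]
row [-0.0179, -0.3087, -0.2868, 0.0044, 0.0604, -0.0503] dist 0.4218 ang 4.5
[ 0.44416517 -0.05755937  0.09415076]
row [-0.0176, -0.3393, -0.2565, 0.0044, 0.0604, -0.0503] dist 0.4257 ang 4.5
```

View pics/a4.png

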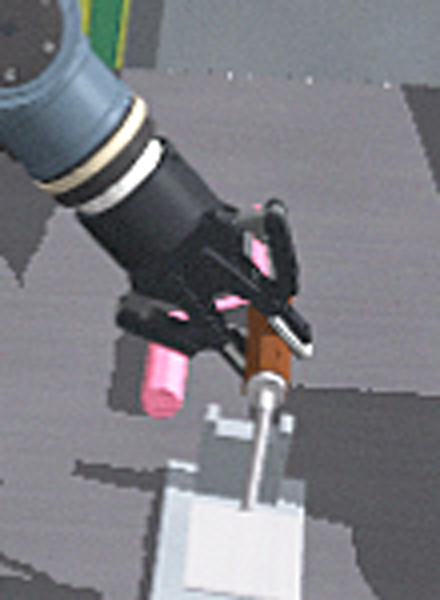

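View pics/a5.png

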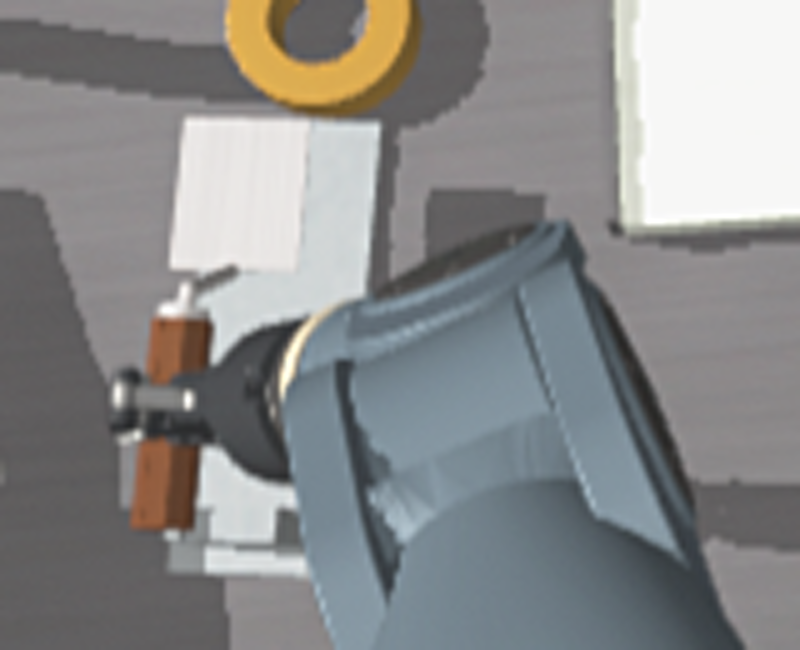

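apply_moves(
  series=[
    [-0.001,-0.02,-0.018,0,0.006,-0.005],
    [-0.003,-0.045,-0.041,0.001,0.01,-0.008],
    [-0.004,-0.072,-0.066,0.001,0.015,-0.012],
    [-0.006,-0.1,-0.092,0.001,0.02,-0.016],
    [-0.007,-0.128,-0.118,0.002,0.025,-0.02],
    [-0.009,-0.155,-0.143,0.002,0.03,-0.025],
    [-0.011,-0.182,-0.168,0.002,0.036,-0.03],
    [-0.012,-0.209,-0.193,0.003,0.041,-0.034],
    [-0.014,-0.235,-0.217,0.003,0.046,-0.038],
    [-0.015,-0.258,-0.24,0.004,0.05,-0.042],
  ],
)

```text
time: 3.77
tcp_pos: [0.4467, 0.0086, 0.1357]
tool_rot: [[-0.998, 0.042, 0.035], [0.055, 0.707, 0.705], [0.005, 0.706, -0.708]]
force: [0.8, 0.3, -2.1]
width: 0.027
```

Run:
```python
from g import *
s=log();print(s['force'],s['moment'],s['tcp_pos'],s['joint_positions'])
c=Rz(ST[2]); o=np.array([ST[0],ST[1],ST[3]])
for zz in (.022+.055,.022+.012):
  ps=o+c@np.array([-.220,.0015,zz]); R,t=grasp_pose(c,ps); print(t); rel(R,t)
```

```text
[ 0.84468307  0.30189876 -2.12280579] [-0.87256893  0.1679005  -0.03485946] [0.4466599  0.00864611 0.1357191 ] [-0.44475118  0.39053247 -0.32769252  1.21908385  0.70995853 -0.52495068]
[ 0.44416517 -0.05755937  0.13715076]
row [-0.0011, -0.0459, -0.0478, -0.0013, 0.0059, -0.0132] dist 0.0663 ang 0.8
[ 0.44416517 -0.05755937  0.09415076]
row [-0.0014, -0.0763, -0.0174, -0.0013, 0.0059, -0.0132] dist 0.0782 ang 0.8
```

apply_moves(
  series=[
    [-0.0005,-0.015,-0.016,0,0.002,-0.005],
    [-0.001,-0.032,-0.034,-0.001,0.005,-0.01],
    [-0.001,-0.046,-0.048,-0.0013,0.006,-0.013],
    [-0.001,-0.046,-0.048,-0.0013,0.006,-0.013],
    [-0.001,-0.046,-0.048,-0.0013,0.006,-0.013],
    [-0.001,-0.046,-0.048,-0.0013,0.006,-0.013],
  ],
)

```text
time: 4.27
tcp_pos: [0.4435, -0.0573, 0.1363]
tool_rot: [[-0.999, 0.031, 0.028], [0.042, 0.706, 0.707], [0.002, 0.708, -0.706]]
force: [-0.3, -0.3, -1.5]
width: 0.027
```

```bash
python3 - <<'E'
from g import *
s=log();print(s['force'],s['moment'],s['tcp_pos'],s['tool_rot'])
print(spat_from_tool(s['tool_rot'],s['tcp_pos']))
E
python3 look.py scene b1 180 150 150 120 5; python3 look.py top b2 250 130 130 110 6
```

```text
[-0.33428134 -0.32356543 -1.45518221] [-0.92180532  0.13963361  0.00484299] [ 0.443481   -0.057256    0.13633655] [[-0.99912512  0.03100757  0.02806273]
 [ 0.04176677  0.70570654  0.70727209]
 [ 0.00212673  0.7078254  -0.70638423]]
(array([[ 0.99912512,  0.04176901,  0.00208231],
       [-0.04176677,  0.99912677, -0.00110701],
       [-0.00212673,  0.00101907,  0.99999722]]), array([ 0.44274592, -0.07203122,  0.08117081]))
```

View pics/b1.png

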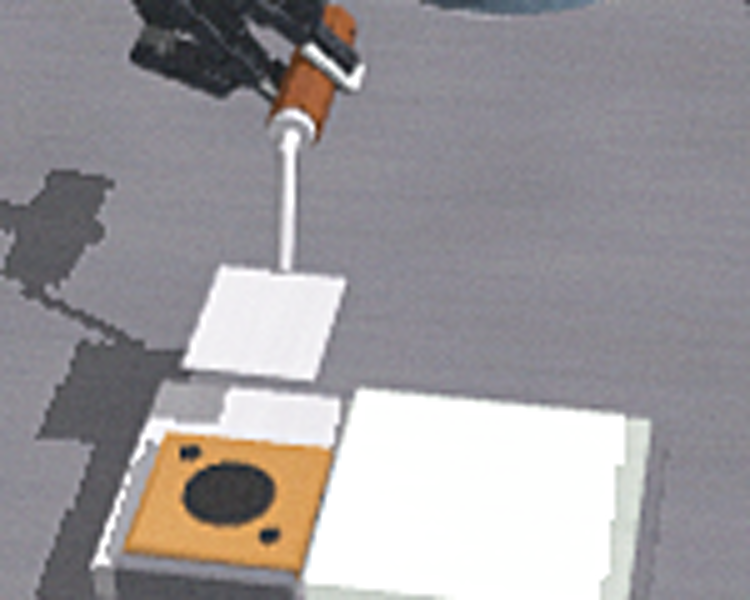

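View pics/b2.png

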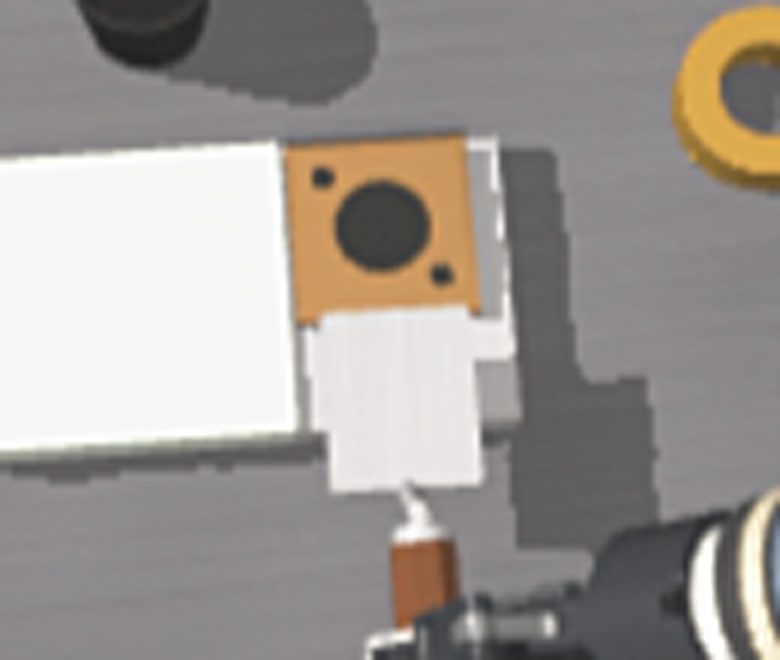

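```bash
cat > fit6.py <<'E'
from g import *
ptc,psc=cam('top'),cam('scene')
def fit6(top,scene,x0,bias=.5):
    K=np.array([(175,35,2),(175,-35,2),(90,-35,2),(90,35,2)])/1000
    def res(q):
        R=Ro.from_euler('zyx',q[3:]).as_matrix();W=K@R.T+q[:3];r=[]
        for p,m in((ptc,top),(psc,scene)):
            for w,uv in zip(W,m):
                if uv is not None: r+=list(proj(p,w)[0]+[bias,0]-uv)
        return np.array(r)
    f=least_squares(res,x0);return f.x,res(f.x).reshape(-1,2)
def U(c,k,o): return [(c[0]+.5)/k-.5+o[0],(c[1]+.5)/k-.5+o[1]]
E
python3 - <<'E'
from fit6 import *
T=[U(c,6,(250,130)) for c in [(316,312),(469,304),(482,485),(331,494)]]
S=[U(c,5,(180,150)) for c in [(314,380),(184,368),(221,265),(346,279)]]
q,r=fit6(T,S,[.4427,-.072,.081,-.042,0,0]);print(q.round(4),'\n',r.round(2))
E
```

```text
[ 0.4428 -0.0718  0.0775 -0.0413  0.0078 -0.0006] 
 [[ 0.55  0.45]
 [-0.2   0.31]
 [ 0.12 -0.48]
 [ 0.09 -0.46]
 [ 0.23  0.02]
 [-0.01 -0.3 ]
 [ 0.19  0.3 ]
 [ 0.15 -0.06]]
```

apply_moves(
  series=[
    [0,-0.01,0.01,0,0,0],
    [0,-0.02,0.02,0,0,0],
    [0,-0.028,0.028,0,0,0],
    [0,-0.03,0.03,0,0,0],
    [0,-0.03,0.03,0,0,0],
    [0,-0.03,0.03,0,0,0],
  ],
)

```text
time: 4.87
tcp_pos: [0.4435, -0.0562, 0.0949]
tool_rot: [[-0.999, 0.029, 0.027], [0.04, 0.706, 0.707], [0.001, 0.708, -0.707]]
force: [-0.6, -0.4, -2.0]
width: 0.027
```

```bash
cat > st.py <<'E'
from g import *
s=log();Rs,ps=spat_from_tool(s['tool_rot'],s['tcp_pos'])
c=Rz(ST[2]);d=c.T@(ps-[ST[0],ST[1],0])
e=Ro.from_matrix(c.T@Rs).as_euler('zyx')
F=c.T@s['force'];M=c.T@s['moment']
print('t',round(s['time'],2),'spat in st(mm, z world)',(d*1000).round(2),'yaw,pitch,roll deg',np.degrees(e).round(2),'F_st',F.round(2),'M_st',M.round(3),'w',round(s['width'],4))
E
python3 st.py
```

```text
t 4.87 spat in st(mm, z world) [-220.77    2.85   39.74] yaw,pitch,roll deg [0.1  0.07 0.04] F_st [-0.54 -0.39 -2.04] M_st [-0.942  0.143  0.007] w 0.027
```

apply_moves(
  series=[
    [0,-0.0025,0.0015,0,0,0],
    [0,-0.0049,0.0035,0,0,0],
    [0,-0.0064,0.005,0,0,0],
    [0,-0.0064,0.005,0,0,0],
    [0,-0.0064,0.005,0,0,0],
  ],
)

```text
time: 5.28
tcp_pos: [0.4436, -0.0572, 0.0869]
tool_rot: [[-0.999, 0.029, 0.028], [0.04, 0.706, 0.707], [0.001, 0.708, -0.707]]
force: [1.0, -0.1, -1.3]
width: 0.0268
```

```bash
python3 st.py
```

```text
t 5.28 spat in st(mm, z world) [-220.6     1.84   31.77] yaw,pitch,roll deg [0.08 0.04 0.05] F_st [ 0.96 -0.08 -1.29] M_st [-0.766 -0.108 -0.053] w 0.0268
```

apply_moves(
  series=[
    [0,-0.0004,0.0004,0,0,0],
    [0,-0.0004,0.0004,0,0,0],
    [0,-0.0004,0.0004,0,0,0],
  ],
)

```text
time: 5.53
tcp_pos: [0.4436, -0.0572, 0.0865]
tool_rot: [[-0.999, 0.029, 0.028], [0.04, 0.706, 0.707], [0.001, 0.708, -0.706]]
force: [-0.5, -0.8, 0.9]
width: 0.0275
```

```bash
python3 st.py
```

```text
t 5.53 spat in st(mm, z world) [-220.62    1.9    31.35] yaw,pitch,roll deg [0.08 0.04 0.06] F_st [-0.48 -0.82  0.95] M_st [-0.429  0.031  0.172] w 0.0275
```

apply_moves(
  series=[
    [0,-0.0006,0.0006,0,0,0],
    [0,-0.0006,0.0006,0,0,0],
    [0,-0.0006,0.0006,0,0,0],
  ],
)

```text
time: 5.78
tcp_pos: [0.4434, -0.057, 0.0859]
tool_rot: [[-0.999, 0.029, 0.028], [0.04, 0.706, 0.708], [0.001, 0.708, -0.706]]
force: [-2.6, 1.9, 2.8]
width: 0.0271
```

```bash
python3 st.py;python3 look.py scene b3 180 150 150 120 5; python3 look.py top b4 250 130 130 110 6
```

```text
t 5.78 spat in st(mm, z world) [-220.8     2.11   30.68] yaw,pitch,roll deg [0.09 0.05 0.08] F_st [-2.71  1.79  2.81] M_st [-0.059  0.075  0.504] w 0.0271
```

View pics/b3.png

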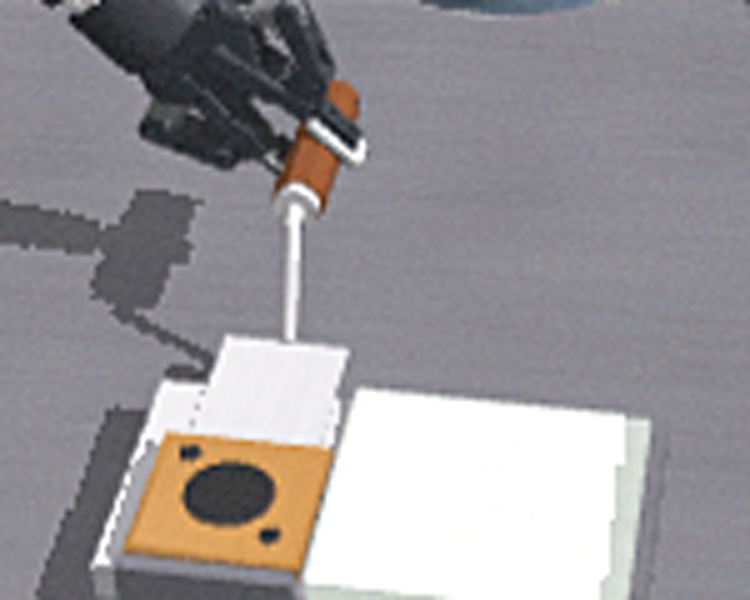

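View pics/b4.png

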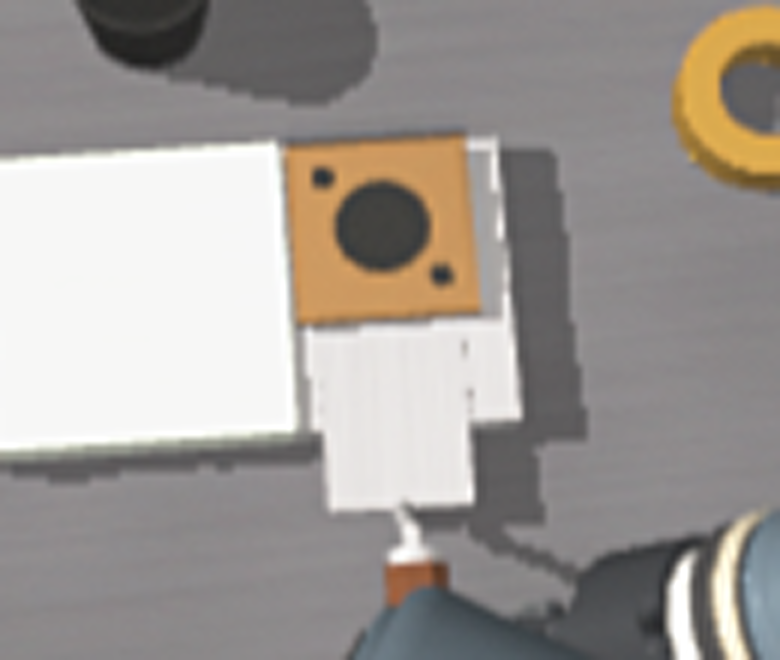

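Run:
```python
from fit6 import *
T=[U(c,6,(250,130)) for c in [(310,329),(463,321),(473,503),(329,512)]]
S=[None,None]+[U(c,5,(180,150)) for c in [(223,336),(350,349)]]
q,r=fit6(T,S,[.4427,-.072,.031,-.042,0,0]);print(q.round(4),'\n',r.round(2))
```

```text
[ 0.4487 -0.074   0.0029 -0.0278 -0.2864 -0.0307] 
 [[ 0.84  0.8 ]
 [-0.41  0.2 ]
 [ 0.09 -0.81]
 [-0.04 -0.4 ]
 [ 0.71 -0.08]
 [-0.2  -0.02]]
```

apply_moves(
  series=[
    [0,0.0007,-0.0007,0,0.0035,0.0035],
    [-0.002,0.0007,-0.0007,0,0.0035,0.0035],
    [-0.004,0.0007,-0.0007,0,0.0035,0.0035],
    [-0.006,0.0007,-0.0007,0,0.0035,0.0035],
    [-0.008,0.0007,-0.0007,0,0.0035,0.0035],
    [-0.008,0.0007,-0.0007,0,0.0035,0.0035],
  ],
)

```text
time: 6.38
tcp_pos: [0.4519, -0.0575, 0.0867]
tool_rot: [[-0.999, 0.032, 0.024], [0.04, 0.706, 0.708], [0.005, 0.708, -0.706]]
force: [0.7, 0.9, 0.7]
width: 0.0269
```

```bash
python3 st.py
```

```text
t 6.38 spat in st(mm, z world) [-212.52    2.     31.55] yaw,pitch,roll deg [0.09 0.31 0.07] F_st [0.66 0.96 0.66] M_st [-0.438 -0.286 -0.113] w 0.0269
```

apply_moves(
  series=[
    [-0.0015,0,0,0,0,0],
    [-0.003,0,0,0,0,0],
    [-0.0045,0,0,0,0,0],
  ],
)

```text
time: 6.63
tcp_pos: [0.4561, -0.0574, 0.0868]
tool_rot: [[-0.999, 0.032, 0.024], [0.04, 0.705, 0.708], [0.006, 0.708, -0.706]]
force: [-4.8, -0.1, 2.9]
width: 0.027
```

```bash
python3 st.py
```

```text
t 6.63 spat in st(mm, z world) [-208.37    2.25   31.59] yaw,pitch,roll deg [0.1  0.36 0.09] F_st [-4.81 -0.26  2.94] M_st [-0.116  0.445  0.716] w 0.027
```

apply_moves(
  series=[
    [-0.001,0,0,0,0,0],
    [-0.002,0,0,0,0,0],
    [-0.003,0,0,0,0,0],
  ],
)

```text
time: 6.88
tcp_pos: [0.4588, -0.0574, 0.0867]
tool_rot: [[-0.999, 0.033, 0.023], [0.04, 0.705, 0.708], [0.007, 0.708, -0.706]]
force: [-5.4, -0.1, 4.9]
width: 0.0271
```

```bash
python3 st.py
```

```text
t 6.88 spat in st(mm, z world) [-205.74    2.41   31.57] yaw,pitch,roll deg [0.1  0.41 0.11] F_st [-5.43 -0.29  4.87] M_st [-0.096  0.454  0.681] w 0.0271
```

apply_moves(
  series=[
    [-0.001,0.0002,-0.0002,0,0,0],
    [-0.002,0.0003,-0.0003,0,0,0],
    [-0.003,0.0003,-0.0003,0,0,0],
  ],
)

```text
time: 7.13
tcp_pos: [0.462, -0.0576, 0.0871]
tool_rot: [[-0.999, 0.033, 0.023], [0.04, 0.705, 0.708], [0.007, 0.708, -0.706]]
force: [-2.6, 0.1, 1.1]
width: 0.0273
```

```bash
python3 st.py;python3 look.py scene b5 180 150 150 120 5; python3 look.py top b6 250 130 130 110 6
```

```text
t 7.13 spat in st(mm, z world) [-202.5     2.3    31.91] yaw,pitch,roll deg [0.1  0.4  0.09] F_st [-2.59  0.03  1.09] M_st [-0.434  0.271  0.359] w 0.0273
```

View pics/b5.png

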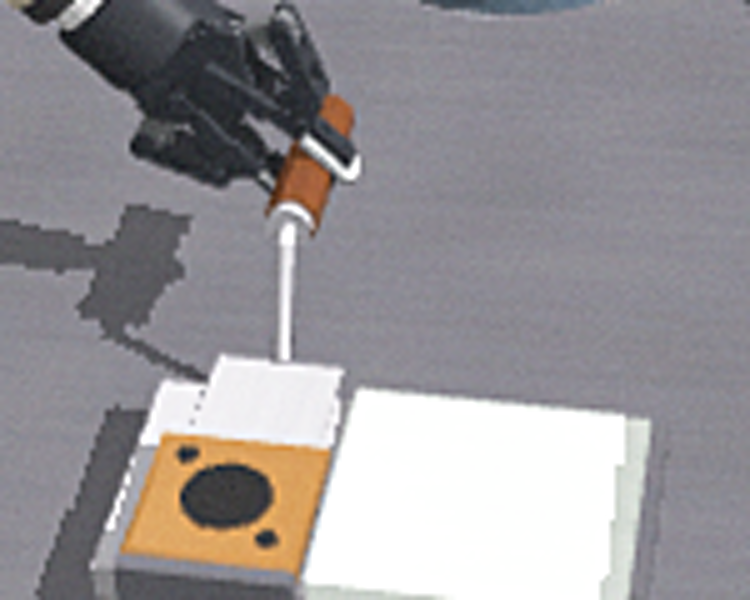

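View pics/b6.png

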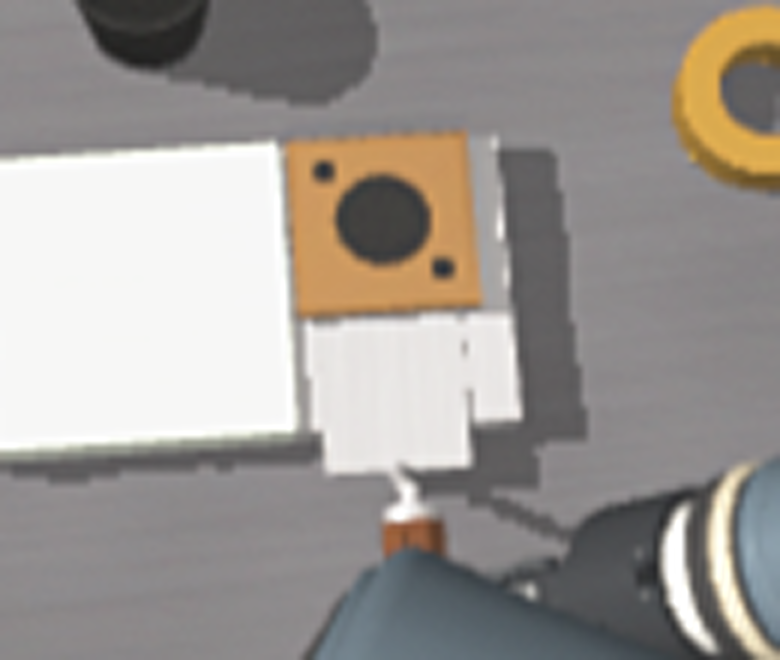

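The blade tip is under the core: the core moved about 1 px against the stop while the blade moved about 19 mm. Sliding on.

apply_moves(
  series=[
    [-0.003,0,0,0,0,0],
    [-0.006,0,0,0,0,0],
    [-0.009,0,0,0,0,0],
    [-0.012,0,0,0,0,0],
    [-0.015,0,0,0,0,0],
  ],
)

```text
time: 7.65
tcp_pos: [0.4775, -0.0582, 0.087]
tool_rot: [[-0.999, 0.033, 0.023], [0.04, 0.705, 0.708], [0.007, 0.708, -0.706]]
force: [-4.2, 1.0, 2.3]
width: 0.0274
```

```bash
python3 st.py
```

```text
t 7.65 spat in st(mm, z world) [-186.99    2.34   31.8 ] yaw,pitch,roll deg [0.1  0.38 0.09] F_st [-4.22  0.83  2.31] M_st [-0.369  0.389  0.537] w 0.0274
```

apply_moves(
  series=[
    [-0.003,0.0001,-0.0001,0,0,0],
    [-0.006,0.0002,-0.0002,0,0,0],
    [-0.009,0.0002,-0.0002,0,0,0],
    [-0.012,0.0002,-0.0002,0,0,0],
    [-0.016,0.0003,-0.0003,0,0,0],
    [-0.02,0.0003,-0.0003,0,0,0],
  ],
)

```text
time: 8.15
tcp_pos: [0.4976, -0.0589, 0.0873]
tool_rot: [[-0.999, 0.033, 0.023], [0.04, 0.705, 0.708], [0.007, 0.708, -0.706]]
force: [-4.3, 0.9, 1.8]
width: 0.0273
```

```bash
python3 st.py
```

```text
t 8.15 spat in st(mm, z world) [-166.91    2.46   32.09] yaw,pitch,roll deg [0.1  0.41 0.1 ] F_st [-4.35  0.68  1.84] M_st [-0.339  0.565  0.719] w 0.0273
```

apply_moves(
  series=[
    [-0.003,0.0001,-0.0001,0,0,0],
    [-0.006,0.0001,-0.0001,0,0,0],
    [-0.01,0.0001,-0.0001,0,0,0],
    [-0.014,0.0002,-0.0002,0,0,0],
    [-0.018,0.0002,-0.0002,0,0,0],
  ],
)

```text
time: 8.57
tcp_pos: [0.5151, -0.0593, 0.0874]
tool_rot: [[-0.999, 0.034, 0.022], [0.039, 0.705, 0.708], [0.009, 0.709, -0.706]]
force: [-8.5, -0.1, 3.0]
width: 0.0269
```

```bash
python3 st.py;python3 look.py scene b7 180 150 150 120 5; python3 look.py top b8 250 130 130 110 6
```

```text
t 8.57 spat in st(mm, z world) [-149.49    2.78   32.26] yaw,pitch,roll deg [0.11 0.51 0.12] F_st [-8.47 -0.47  3.01] M_st [-0.199  0.838  1.098] w 0.0269
```

View pics/b7.png

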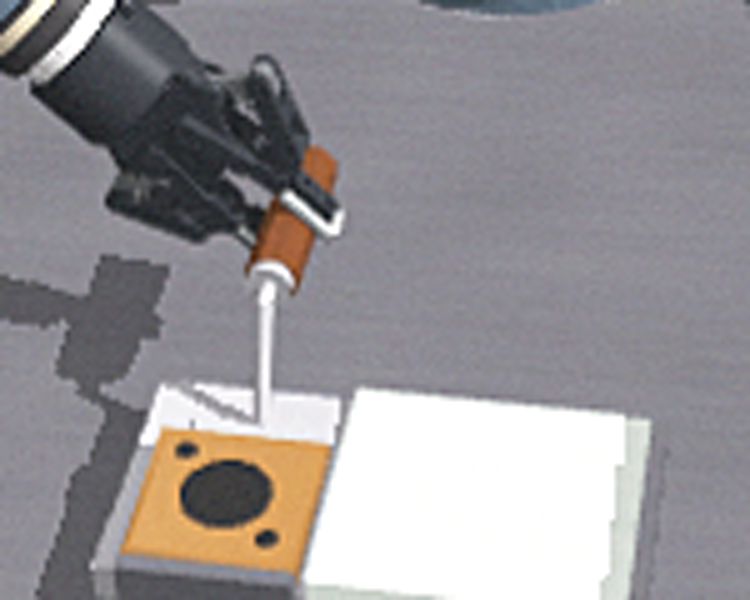

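View pics/b8.png

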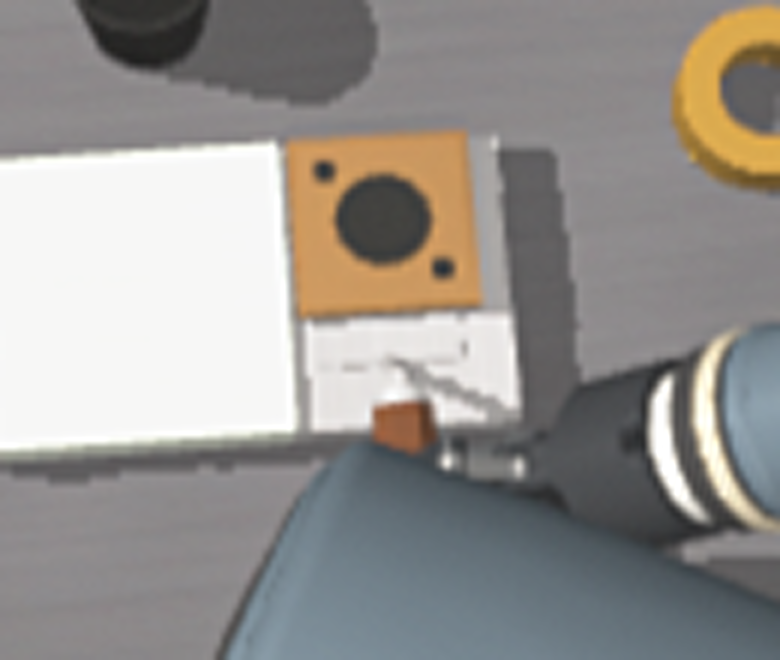

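apply_moves(
  series=[
    [-0.001,0.0003,-0.0003,0,0,0],
    [-0.002,0.0004,-0.0004,0,0,0],
    [-0.004,0.0005,-0.0005,0,0,0],
  ],
)

```text
time: 8.92
tcp_pos: [0.5203, -0.0599, 0.0879]
tool_rot: [[-0.999, 0.033, 0.023], [0.04, 0.705, 0.708], [0.007, 0.708, -0.706]]
force: [-3.6, -0.0, -1.5]
width: 0.0271
```

```bash
python3 st.py
```

```text
t 8.92 spat in st(mm, z world) [-144.2     2.38   32.75] yaw,pitch,roll deg [0.1  0.39 0.09] F_st [-3.61 -0.19 -1.51] M_st [-0.683  0.376  0.343] w 0.0271
```

apply_moves(
  series=[
    [-0.003,0,0,0,0,0],
    [-0.006,0,0,0,0,0],
    [-0.009,0.0001,-0.0001,0,0,0],
    [-0.012,0.0001,-0.0001,0,0,0],
  ],
)

```text
time: 9.25
tcp_pos: [0.5319, -0.0602, 0.088]
tool_rot: [[-0.999, 0.034, 0.022], [0.04, 0.705, 0.708], [0.008, 0.708, -0.706]]
force: [-5.9, -0.5, 2.0]
width: 0.0267
```

```bash
python3 st.py
```

```text
t 9.25 spat in st(mm, z world) [-132.63    2.6    32.8 ] yaw,pitch,roll deg [0.11 0.47 0.1 ] F_st [-5.89 -0.76  1.99] M_st [-0.436  0.803  0.883] w 0.0267
```

apply_moves(
  series=[
    [-0.001,0.0003,-0.0003,0,0,0],
    [-0.002,0.0003,-0.0003,0,0,0],
    [-0.003,0.0003,-0.0003,0,0,0],
  ],
)

```text
time: 9.5
tcp_pos: [0.5349, -0.0602, 0.0883]
tool_rot: [[-0.999, 0.034, 0.022], [0.039, 0.705, 0.708], [0.009, 0.708, -0.706]]
force: [-4.5, -0.5, 0.6]
width: 0.0271
```

```bash
python3 st.py; python3 look.py top b9 250 130 130 110 6
```

```text
t 9.5 spat in st(mm, z world) [-129.65    2.67   33.12] yaw,pitch,roll deg [0.11 0.5  0.1 ] F_st [-4.45 -0.64  0.59] M_st [-0.599  0.719  0.718] w 0.0271
```

View pics/b9.png

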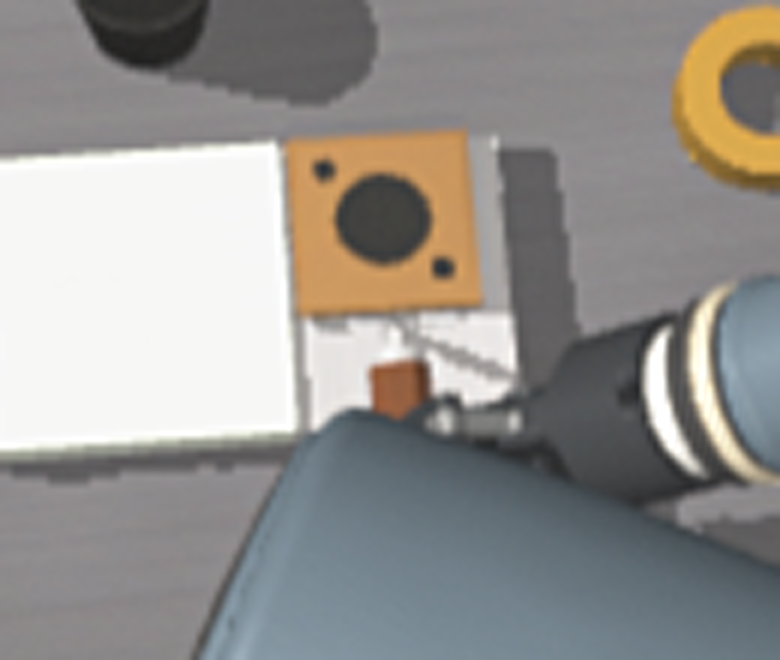

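apply_moves(
  series=[
    [-0.001,0,0,0,0,0],
    [-0.002,0,0,0,0,0],
    [-0.002,0,0,0,0,0],
  ],
)

```text
time: 9.8
tcp_pos: [0.5368, -0.0602, 0.0883]
tool_rot: [[-0.999, 0.034, 0.021], [0.039, 0.705, 0.708], [0.009, 0.708, -0.706]]
force: [-5.0, -0.6, 0.5]
width: 0.027
```

```bash
python3 st.py
```

```text
t 9.8 spat in st(mm, z world) [-127.82    2.77   33.09] yaw,pitch,roll deg [0.11 0.53 0.11] F_st [-5.02 -0.81  0.52] M_st [-0.577  0.724  0.626] w 0.027
```

apply_moves(
  series=[
    [-0.001,0,0,0,0,0],
    [-0.001,0,0,0,0,0],
  ],
)

```text
time: 9.97
tcp_pos: [0.5374, -0.0601, 0.0883]
tool_rot: [[-0.999, 0.035, 0.021], [0.039, 0.705, 0.708], [0.01, 0.709, -0.706]]
force: [-6.2, -0.1, 1.2]
width: 0.0269
```

```bash
python3 st.py
```

```text
t 9.97 spat in st(mm, z world) [-127.24    2.89   33.08] yaw,pitch,roll deg [0.12 0.59 0.12] F_st [-6.15 -0.38  1.24] M_st [-0.539  0.791  0.796] w 0.0269
```

apply_moves(
  series=[
    [-0.001,0,0,0,0,0],
    [-0.001,0,0,0,0,0],
  ],
)

```text
time: 10.13
tcp_pos: [0.5377, -0.06, 0.0883]
tool_rot: [[-0.999, 0.036, 0.019], [0.039, 0.705, 0.709], [0.012, 0.709, -0.705]]
force: [-8.1, -0.7, 2.2]
width: 0.0268
```

```bash
python3 st.py
```

```text
t 10.13 spat in st(mm, z world) [-127.06    3.1    33.13] yaw,pitch,roll deg [0.13 0.68 0.14] F_st [-8.02 -1.07  2.2 ] M_st [-0.525  1.003  1.07 ] w 0.0268
```

apply_moves(
  series=[
    [-0.001,0,0,0,0,0],
    [-0.001,0,0,0,0,0],
  ],
)

```text
time: 10.3
tcp_pos: [0.5378, -0.0598, 0.0883]
tool_rot: [[-0.999, 0.037, 0.018], [0.039, 0.704, 0.709], [0.014, 0.709, -0.705]]
force: [-9.4, -0.8, 1.7]
width: 0.027
```

```bash
python3 st.py
```

```text
t 10.3 spat in st(mm, z world) [-127.13    3.28   33.16] yaw,pitch,roll deg [0.13 0.8  0.15] F_st [-9.4  -1.23  1.73] M_st [-0.422  1.099  1.14 ] w 0.027
```

apply_moves(
  series=[
    [-0.001,0,0,0,0,0],
    [-0.0015,0,0,0,0,0],
    [-0.0015,0,0,0,0,0],
  ],
)

```text
time: 10.55
tcp_pos: [0.5379, -0.0596, 0.0884]
tool_rot: [[-0.999, 0.039, 0.016], [0.039, 0.704, 0.709], [0.017, 0.709, -0.705]]
force: [-11.5, -0.9, 4.3]
width: 0.027
```

```bash
python3 st.py
```

```text
t 10.55 spat in st(mm, z world) [-127.2     3.56   33.24] yaw,pitch,roll deg [0.14 0.97 0.18] F_st [-11.5   -1.38   4.35] M_st [-0.4    1.343  1.453] w 0.027
```

apply_moves(
  series=[
    [-0.001,0.0001,-0.0001,0,0,0],
    [-0.0018,0.0002,-0.0002,0,0,0],
    [-0.0018,0.0002,-0.0002,0,0,0],
  ],
)

```text
time: 10.8
tcp_pos: [0.5381, -0.0594, 0.0888]
tool_rot: [[-0.999, 0.042, 0.013], [0.039, 0.704, 0.71], [0.02, 0.709, -0.705]]
force: [-13.2, -1.0, 4.0]
width: 0.0268
```

```bash
python3 st.py
```

```text
t 10.8 spat in st(mm, z world) [-127.2     3.75   33.63] yaw,pitch,roll deg [0.15 1.16 0.19] F_st [-13.11  -1.55   3.99] M_st [-0.356  1.474  1.681] w 0.0268
```

apply_moves(
  series=[
    [-0.001,0.0001,-0.0001,0,0,0],
    [-0.0019,0.0002,-0.0002,0,0,0],
    [-0.0019,0.0002,-0.0002,0,0,0],
  ],
)

```text
time: 11.05
tcp_pos: [0.5382, -0.0592, 0.0892]
tool_rot: [[-0.999, 0.044, 0.01], [0.038, 0.703, 0.71], [0.024, 0.71, -0.704]]
force: [-14.0, -1.4, 4.6]
width: 0.0273
```

```bash
python3 st.py;python3 look.py scene c1 180 150 150 120 5; python3 look.py top c2 250 130 130 110 6
```

```text
t 11.05 spat in st(mm, z world) [-127.22    3.98   34.01] yaw,pitch,roll deg [0.16 1.37 0.21] F_st [-13.92  -1.98   4.61] M_st [-0.433  1.567  1.78 ] w 0.0273
```

View pics/c1.png

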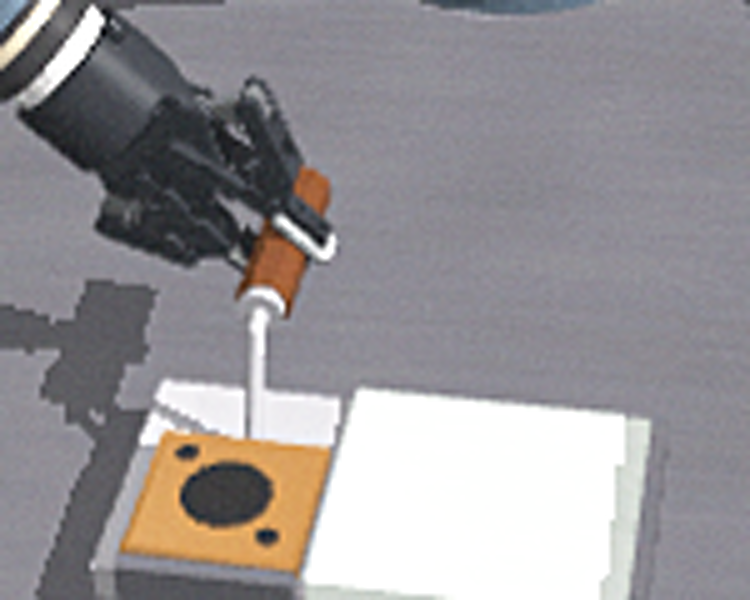

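View pics/c2.png

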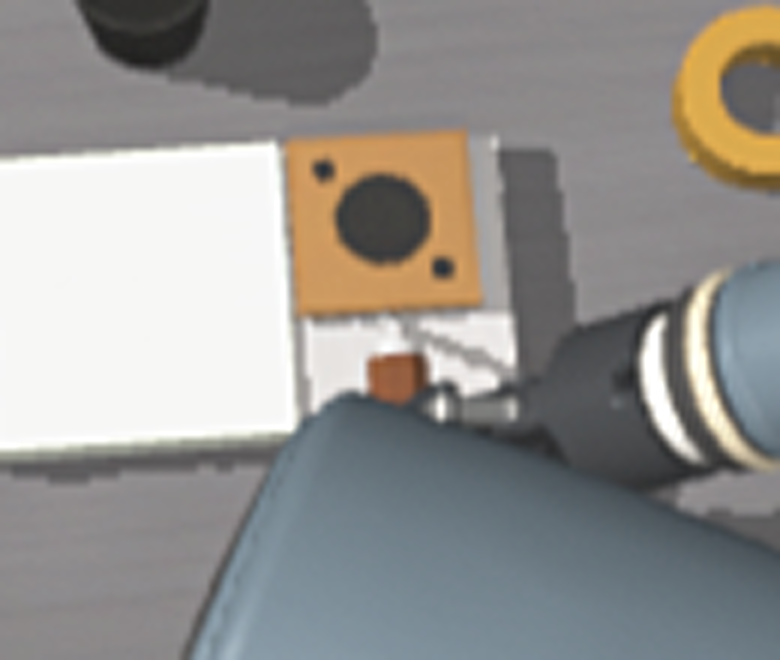

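apply_moves(
  series=[
    [0.001,0,0,0,-0.003,-0.003],
    [0.002,0.0003,-0.0003,0,-0.006,-0.006],
    [0.003,0.001,-0.001,0,-0.01,-0.01],
    [0.005,0.002,-0.002,0,-0.015,-0.015],
    [0.008,0.0025,-0.0025,0,-0.017,-0.017],
    [0.011,0.0025,-0.0025,0,-0.017,-0.017],
    [0.015,0.0025,-0.0025,0,-0.017,-0.017],
    [0.016,0.0025,-0.0025,0,-0.017,-0.017],
  ],
)

```text
time: 11.82
tcp_pos: [0.5215, -0.0585, 0.0931]
tool_rot: [[-0.999, 0.028, 0.027], [0.039, 0.704, 0.709], [0.001, 0.71, -0.704]]
force: [-0.2, -0.0, -4.4]
width: 0.0269
```

```bash
python3 st.py;python3 look.py scene c3 180 150 150 120 5; python3 look.py top c4 250 130 130 110 6
```

```text
t 11.82 spat in st(mm, z world) [-142.65    3.96   37.88] yaw,pitch,roll deg [0.15 0.03 0.22] F_st [-0.23 -0.04 -4.41] M_st [-1.19   0.433 -0.003] w 0.0269
```

View pics/c3.png

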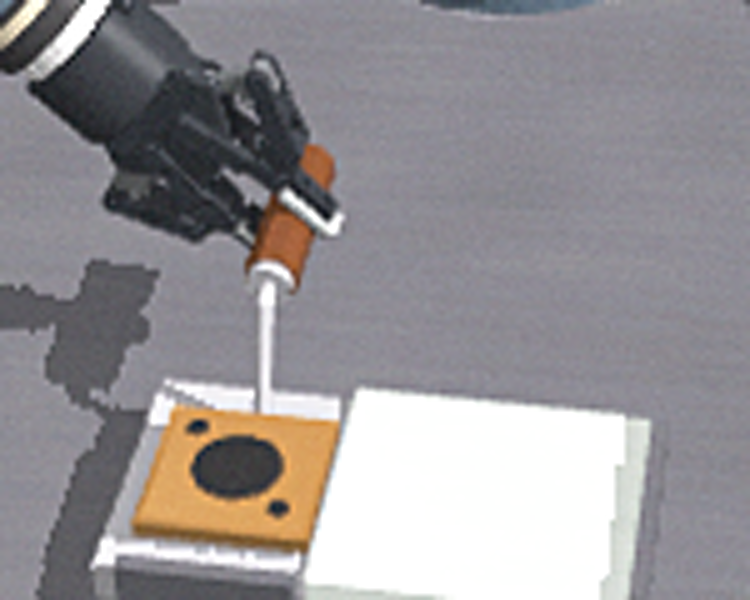

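View pics/c4.png

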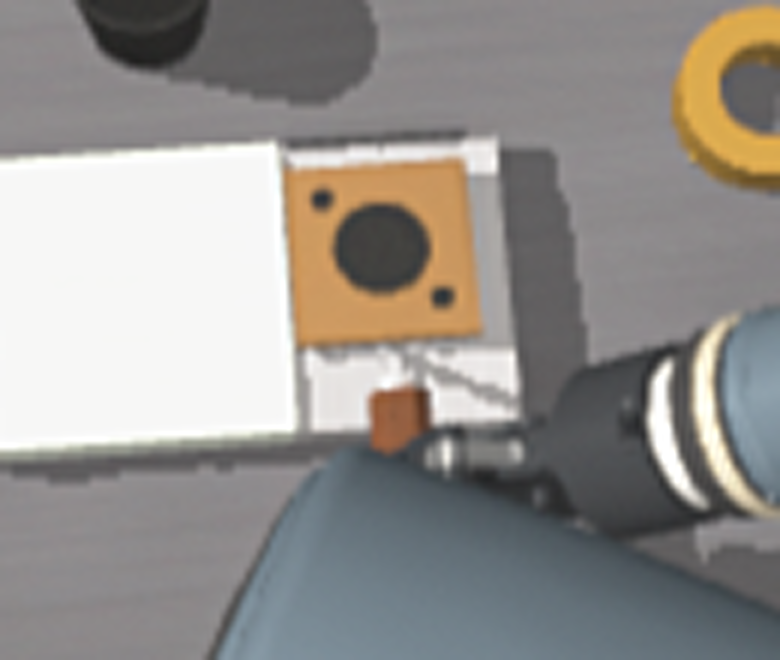

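```bash
cat > corefit.py <<'E'
from g import *
ptc,psc=cam('top'),cam('scene')
def U(c,k,o): return [(c[0]+.5)/k-.5+o[0],(c[1]+.5)/k-.5+o[1]]
def corefit(top,scene,x0,zc=11.5,bias=.5):
    K=np.array([(45,45,zc),(45,-45,zc),(-45,-45,zc),(-45,45,zc)])/1000
    def res(q):
        R=Ro.from_euler('zyx',q[3:]).as_matrix();W=K@R.T+q[:3];r=[]
        for p,m in((ptc,top),(psc,scene)):
            for w,uv in zip(W,m):
                if uv is not None: r+=list(proj(p,w)[0]+[bias,0]-uv)
        return np.array(r)
    f=least_squares(res,x0);q=f.x
    c=Rz(ST[2]);d=c.T@(q[:3]-[ST[0],ST[1],0])
    return (d*1000).round(2),np.degrees(q[3:]-[ST[2],0,0]).round(2),res(q).reshape(-1,2).round(2)
E
python3 - <<'E'
from corefit import *
T=[U(c,7,(235,140)) for c in [(440,103),(648,90),(667,292),(455,308)]]
S=[U(c,6,(190,215)) for c in [(298,300),(90,272),(138,130),(338,148)]]
print(corefit(T,S,[.67,-.08,.026,-.04,0,0])[:2])
T=[U(c,6,(250,130)) for c in [(285,168),(464,158),(482,333),(297,346)]]
S=[U(c,5,(180,150)) for c in [(308,540),(134,526),(173,406),(340,420)]]
print(corefit(T,S,[.66,-.08,.036,-.04,0,0]))
E
```

```text
(array([ 7.35,  1.34, 25.68]), array([ 0.64,  0.93, -0.47]))
(array([-6.08,  3.74, 33.91]), array([0.87, 0.7 , 1.42]), array([[-0.49,  0.28],
       [ 0.01, -0.02],
       [ 0.  , -0.02],
       [-0.06, -0.09],
       [-0.17,  0.04],
       [-0.37, -0.09],
       [ 0.17,  0.15],
       [-0.09, -0.13]]))
```

```bash
cat > flip.py <<'E'
from g import *
import sys
BED=.0298
poly=np.array([(45,4.5),(-45,4.5),(39,2),(-39,2),(45,13.5),(-45,13.5),(39,16),(-39,16)])/1000
bl=np.array([(35,0),(-35,0)])/1000
def rot(a,P): # rotate by a clockwise (y->-z)
    c,s=np.cos(a),np.sin(a); P=np.atleast_2d(P); return np.c_[c*P[:,0]+s*P[:,1],-s*P[:,0]+c*P[:,1]]
YS=.0495
def B(phi,clear=.001,ys=None,push=0.):
    ys=YS if ys is None else ys
    a=np.radians(phi)
    if phi<=90:
        P=rot(a,np.r_[poly]);Z=rot(a,np.r_[poly,bl])
        return np.array([ys-P[:,0].max(),clear-Z[:,1].min()])
    b=B(90,clear,ys); cor=np.array([ys,.007])
    return cor+rot(np.radians(phi-90),b-cor)[0]
def pose(phi,x,b,yaw=0):
    c=Rz(ST[2]); Rs=c@Rx(-np.radians(phi))
    ps=np.array([ST[0],ST[1],BED])+c@np.array([x,b[0],b[1]])+Rs@np.array([0,0,.0017])
    return grasp_pose(Rs,ps)
def rows(L,s=None):
    s=ctrl.read_state();R0=np.array(s['tool_rot']);p0=np.array(s['tcp_pos']);o=[]
    for R,p in L:
        o.append(np.r_[R0.T@(p-p0),Ro.from_matrix(R0.T@R).as_rotvec()].round(4).tolist())
    print('[['+'],\n['.join(', '.join('%g'%v for v in r) for r in o)+']]')
E
python3 - <<'E'
from flip import *
for p in (0,5,10,20,30,45,60,75,90,95,100,105,110): print(p,(B(p)*1000).round(1))
x=-.1427
rows([pose(p,x,B(p)) for p in (0,2,4,7,10,13,16,19,22,25)])
E
```

```text
0 [4.5 1. ]
5 [3.5 4.1]
10 [2.8 7.1]
20 [ 2.6 13. ]
30 [ 3.8 19.6]
45 [ 8.1 29.6]
60 [15.3 37.7]
75 [24.  43.3]
90 [33.5 46. ]
95 [37.  47.2]
100 [40.5 48.2]
105 [44.1 48.8]
110 [47.8 49.1]
[[0.0005, -0.0033, 0.0044, 0.0038, -0.002, 0.0018],
[0.0005, -0.0018, 0.005, 0.0387, -0.0019, 0.0018],
[0.0005, -0.0002, 0.0057, 0.0736, -0.0019, 0.0018],
[0.0005, 0.002, 0.0069, 0.126, -0.0019, 0.0019],
[0.0005, 0.0042, 0.0082, 0.1784, -0.0018, 0.0019],
[0.0005, 0.0063, 0.0097, 0.2307, -0.0018, 0.002],
[0.0005, 0.0083, 0.0114, 0.2831, -0.0017, 0.002],
[0.0005, 0.0102, 0.0132, 0.3354, -0.0017, 0.0021],
[0.0005, 0.0121, 0.0151, 0.3878, -0.0016, 0.0021],
[0.0005, 0.0139, 0.0171, 0.4402, -0.0015, 0.0022]]
```

apply_moves(
  series=[
    [0.0005,-0.001,0.0022,0.02,-0.001,0.001],
    [0.0005,-0.0014,0.004,0.039,-0.002,0.002],
    [0.0005,-0.0002,0.0057,0.074,-0.002,0.002],
    [0.0005,0.002,0.0069,0.126,-0.002,0.002],
    [0.0005,0.0042,0.0082,0.178,-0.002,0.002],
    [0.0005,0.0063,0.0097,0.231,-0.002,0.002],
    [0.0005,0.0083,0.0114,0.283,-0.002,0.002],
    [0.0005,0.0102,0.0132,0.335,-0.002,0.002],
    [0.0005,0.0121,0.0151,0.388,-0.002,0.002],
    [0.0005,0.0139,0.0171,0.44,-0.002,0.002],
  ],
)

```text
time: 12.75
tcp_pos: [0.5227, -0.0361, 0.0916]
tool_rot: [[-0.999, 0.038, 0.016], [0.042, 0.94, 0.339], [-0.002, 0.339, -0.941]]
force: [0.0, 1.6, -3.6]
width: 0.027
```

```bash
python3 st.py;python3 look.py scene d1 180 150 150 120 5
python3 - <<'E'
from flip import *
rows([pose(p,-.1427,B(p)) for p in (25,29,33,37,41,45,49,53,57,60)])
E
```

```text
t 12.75 spat in st(mm, z world) [-142.38    4.19   48.01] yaw,pitch,roll deg [ -0.08  -0.12 -25.15] F_st [-0.05  1.57 -3.59] M_st [-0.316  0.372  0.115] w 0.027
[[0.0003, -0.0019, 0.0006, -0.0057, 0.0026, 0.0018],
[0.0003, 0.0016, 0.0016, 0.0641, 0.0027, 0.0017],
[0.0003, 0.005, 0.0029, 0.1339, 0.0027, 0.0016],
[0.0002, 0.0084, 0.0045, 0.2037, 0.0028, 0.0015],
[0.0002, 0.0116, 0.0064, 0.2735, 0.0028, 0.0014],
[0.0002, 0.0147, 0.0085, 0.3434, 0.0029, 0.0013],
[0.0002, 0.0177, 0.0109, 0.4132, 0.0029, 0.0012],
[0.0003, 0.0205, 0.0135, 0.483, 0.003, 0.0011],
[0.0003, 0.0232, 0.0163, 0.5528, 0.003, 0.001],
[0.0003, 0.0251, 0.0186, 0.6052, 0.0031, 0.0009]]
```

View pics/d1.png

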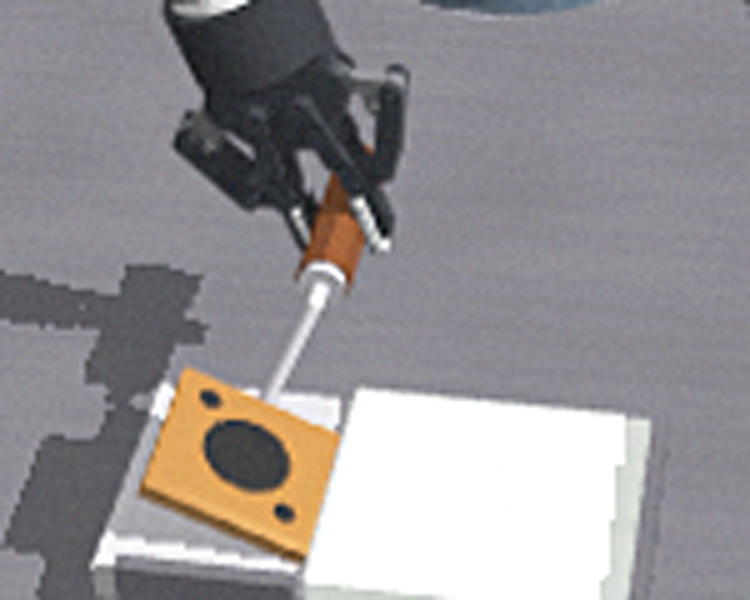

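apply_moves(
  series=[
    [0.0003,-0.0005,0.001,0.02,0.0026,0.0018],
    [0.0003,0.0016,0.0016,0.064,0.0027,0.0017],
    [0.0003,0.005,0.0029,0.134,0.0027,0.0016],
    [0.0002,0.0084,0.0045,0.204,0.0028,0.0015],
    [0.0002,0.0116,0.0064,0.274,0.0028,0.0014],
    [0.0002,0.0147,0.0085,0.343,0.0029,0.0013],
    [0.0002,0.0177,0.0109,0.413,0.0029,0.0012],
    [0.0003,0.0205,0.0135,0.483,0.003,0.0011],
    [0.0003,0.0232,0.0163,0.553,0.003,0.001],
    [0.0003,0.0251,0.0186,0.605,0.0031,0.0009],
  ],
)

```text
time: 13.63
tcp_pos: [0.5238, -0.0045, 0.0833]
tool_rot: [[-0.999, 0.04, -0.01], [0.041, 0.964, -0.261], [-0.001, -0.261, -0.965]]
force: [-0.1, -1.0, -2.7]
width: 0.0271
```

```bash
python3 st.py;python3 look.py scene d2 180 150 150 120 5
python3 - <<'E'
from flip import *
rows([pose(p,-.1427,B(p)) for p in (62,65,68,71,74,77,80,83,86,88)])
E
```

```text
t 13.63 spat in st(mm, z world) [-142.6    17.39   68.72] yaw,pitch,roll deg [-5.000e-02 -4.000e-02 -6.014e+01] F_st [-0.04 -1.05 -2.72] M_st [ 0.249  0.242 -0.141] w 0.0271
[[-0.0002, 0.0001, 0.0004, 0.0304, 0.0001, 0.0014],
[-0.0002, 0.0029, 0.0015, 0.0828, 0.0001, 0.0014],
[-0.0002, 0.0056, 0.0027, 0.1351, 0.0001, 0.0014],
[-0.0002, 0.008, 0.0041, 0.1875, 0.0002, 0.0014],
[-0.0002, 0.0103, 0.0057, 0.2398, 0.0002, 0.0014],
[-0.0002, 0.0126, 0.0074, 0.2922, 0.0002, 0.0014],
[-0.0002, 0.0149, 0.0093, 0.3446, 0.0003, 0.0014],
[-0.0002, 0.017, 0.0113, 0.3969, 0.0003, 0.0014],
[-0.0002, 0.0191, 0.0134, 0.4493, 0.0003, 0.0014],
[-0.0002, 0.0205, 0.0148, 0.4842, 0.0004, 0.0014]]
```

View pics/d2.png

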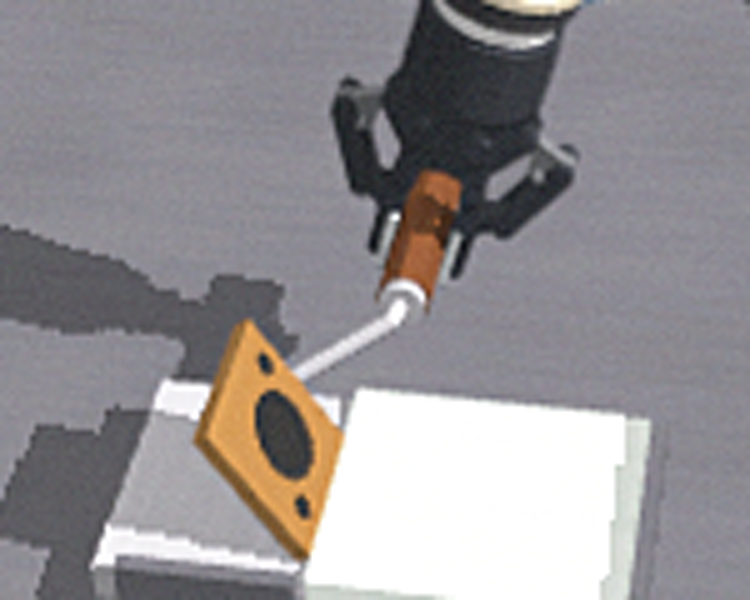

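Core is tilted cleanly about 60° in the step corner. Continuing.

apply_moves(
  series=[
    [-0.0002,0.0001,0.0004,0.0304,0,0.0014],
    [-0.0002,0.0029,0.0015,0.083,0,0.0014],
    [-0.0002,0.0056,0.0027,0.135,0,0.0014],
    [-0.0002,0.008,0.0041,0.188,0,0.0014],
    [-0.0002,0.0103,0.0057,0.24,0,0.0014],
    [-0.0002,0.0126,0.0074,0.292,0,0.0014],
    [-0.0002,0.0149,0.0093,0.345,0,0.0014],
    [-0.0002,0.017,0.0113,0.397,0,0.0014],
    [-0.0002,0.0191,0.0134,0.449,0,0.0014],
    [-0.0002,0.0205,0.0148,0.484,0,0.0014],
  ],
)

```text
time: 14.52
tcp_pos: [0.5244, 0.0127, 0.062]
tool_rot: [[-0.999, 0.03, -0.029], [0.042, 0.731, -0.681], [0.001, -0.682, -0.731]]
force: [-0.3, -0.2, -2.3]
width: 0.027
```

```bash
python3 st.py;python3 look.py scene d3 180 150 150 120 5
python3 - <<'E'
from flip import *
print(ctrl.read_state()['joint_positions'])
rows([pose(p,-.1427,B(p)) for p in (89,90,92,94,96,98,100,102,104,106)])
E
```

```text
t 14.52 spat in st(mm, z world) [-142.77   34.25   74.88] yaw,pitch,roll deg [ 3.0e-02  4.0e-02 -8.8e+01] F_st [-0.34 -0.17 -2.34] M_st [ 0.909  0.231 -0.094] w 0.027
[ 0.39544483  0.60093773 -0.15434376  1.19443746 -0.66698074  0.56873847]
[[-0.0004, -0.0009, -0.0005, 0.0154, -0.0016, 0.0014],
[-0.0004, 0.0001, -0.0001, 0.0329, -0.0016, 0.0014],
[-0.0004, 0.0016, 0.0004, 0.0678, -0.0016, 0.0015],
[-0.0004, 0.0032, 0.001, 0.1027, -0.0015, 0.0015],
[-0.0004, 0.0048, 0.0016, 0.1376, -0.0015, 0.0015],
[-0.0004, 0.0063, 0.0022, 0.1725, -0.0015, 0.0016],
[-0.0004, 0.0078, 0.0029, 0.2074, -0.0015, 0.0016],
[-0.0004, 0.0092, 0.0037, 0.2423, -0.0014, 0.0016],
[-0.0004, 0.0107, 0.0045, 0.2772, -0.0014, 0.0016],
[-0.0004, 0.0121, 0.0054, 0.3121, -0.0014, 0.0017]]
```

View pics/d3.png

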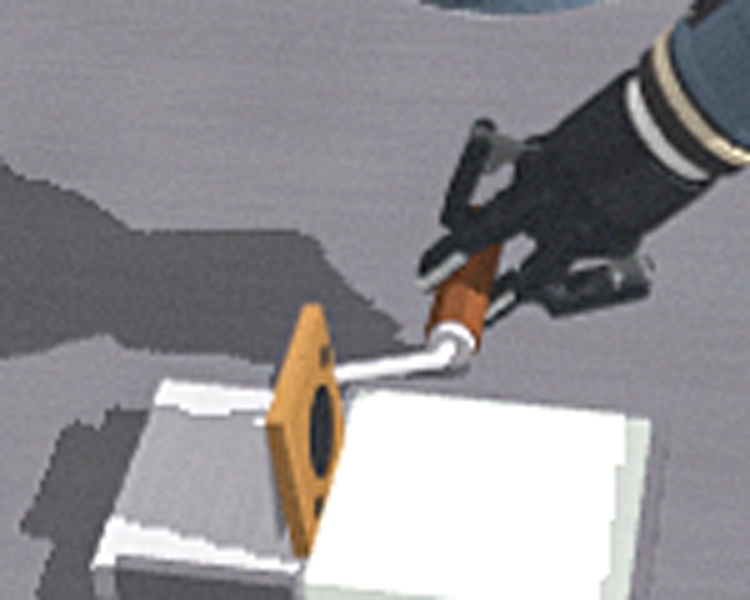

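apply_moves(
  series=[
    [0.0005,-0.0004,-0.0003,0.0154,-0.0016,0.0014],
    [0.001,0.0001,-0.0001,0.033,-0.0016,0.0014],
    [0.0015,0.0016,0.0004,0.068,-0.0016,0.0015],
    [0.002,0.0032,0.001,0.103,-0.0015,0.0015],
    [0.002,0.0048,0.0016,0.138,-0.0015,0.0015],
    [0.002,0.0063,0.0022,0.1725,-0.0015,0.0016],
    [0.002,0.0078,0.0029,0.207,-0.0015,0.0016],
  ],
)

```text
time: 15.15
tcp_pos: [0.5224, 0.0167, 0.0538]
tool_rot: [[-0.999, 0.025, -0.034], [0.043, 0.573, -0.818], [-0.001, -0.819, -0.574]]
force: [0.0, 0.2, -2.4]
width: 0.0269
```

```bash
python3 st.py;python3 look.py scene d4 180 150 150 120 5
python3 - <<'E'
from flip import *
rows([pose(p,-.1447,B(p)) for p in (102,104,106,108,110,112)])
E
```

```text
t 15.15 spat in st(mm, z world) [-145.02   42.03   78.  ] yaw,pitch,roll deg [-4.000e-02  7.000e-02 -9.999e+01] F_st [ 0.01  0.23 -2.44] M_st [1.167 0.148 0.03 ] w 0.0269
[[-0.0007, 0.0008, -0, 0.0321, -0.001, 0.0002],
[-0.0007, 0.0024, 0.0005, 0.067, -0.001, 0.0002],
[-0.0007, 0.004, 0.001, 0.1019, -0.001, 0.0002],
[-0.0007, 0.0055, 0.0016, 0.1368, -0.001, 0.0003],
[-0.0007, 0.007, 0.0023, 0.1717, -0.0009, 0.0003],
[-0.0007, 0.0085, 0.003, 0.2066, -0.0009, 0.0003]]
```

View pics/d4.png

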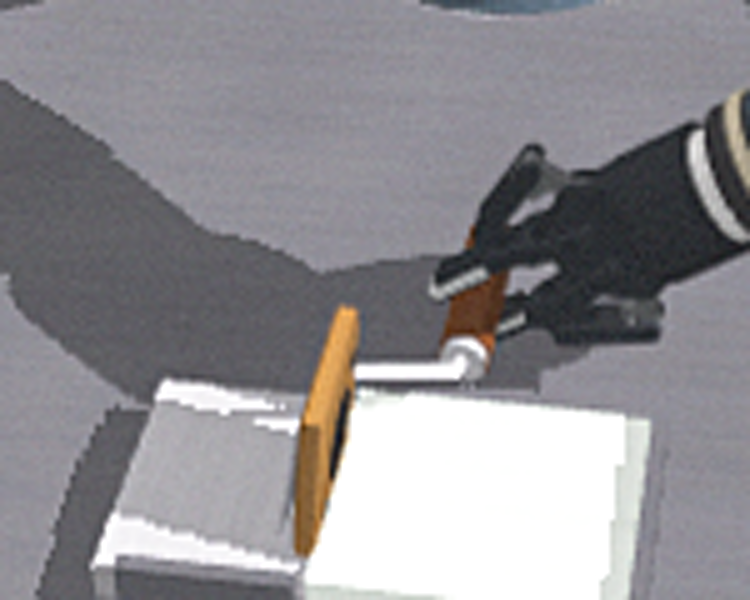

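apply_moves(
  series=[
    [0.0005,0.0008,0,0.032,-0.001,0.0002],
    [0.001,0.0024,0.0005,0.067,-0.001,0.0002],
    [0.001,0.004,0.001,0.102,-0.001,0.0002],
    [0.001,0.0055,0.0016,0.137,-0.001,0.0003],
    [0.001,0.007,0.0023,0.172,-0.001,0.0003],
    [0.001,0.007,0.0023,0.172,-0.001,0.0003],
    [0.001,0.007,0.0023,0.172,-0.001,0.0003],
  ],
)

```text
time: 15.78
tcp_pos: [0.521, 0.019, 0.0451]
tool_rot: [[-0.999, 0.017, -0.038], [0.042, 0.423, -0.905], [0.001, -0.906, -0.424]]
force: [-0.7, 0.1, -2.8]
width: 0.027
```

```bash
python3 st.py;python3 look.py scene d5 180 150 150 120 5;python3 look.py top d6 230 130 150 110 5
```

```text
t 15.78 spat in st(mm, z world) [-146.44   49.22   77.86] yaw,pitch,roll deg [ 6.0000e-02  1.0000e-02 -1.0993e+02] F_st [-0.71  0.11 -2.76] M_st [1.218 0.214 0.026] w 0.027
```

View pics/d5.png

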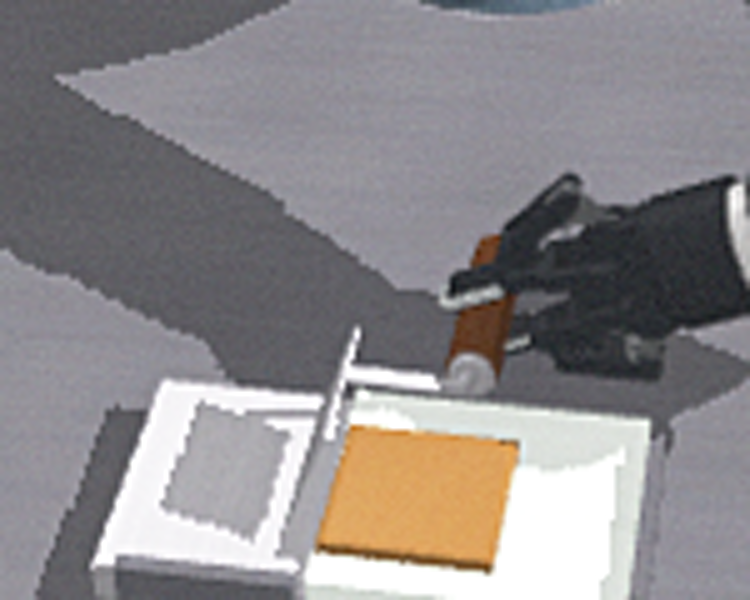

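View pics/d6.png

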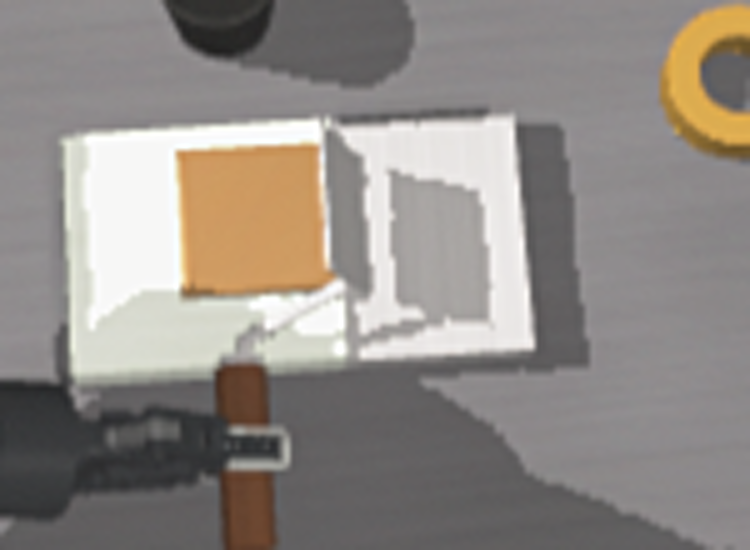

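The core fell flat onto the deck with its unprinted face up, at scene crop (420,497). I'll check its y position.

Run:
```python
from corefit import *
T=[U(c,5,(230,130)) for c in [(178,153),(318,144),(331,279),(183,294)]]
S=[U(c,5,(180,150)) for c in [(490,566),(318,547),(352,428),(518,441)]]
print(corefit(T,S,[.66,.01,.036,-.04,0,0]))
s=ctrl.read_state()
from flip import *
b=B(110)
# exit: -y 15mm first & up 10, then -x 150, then roll back and raise
L=[pose(110,-.1465,b+[-.006*k,.003*k]) for k in (1,2,3)]+[pose(110-0*k,-.1465-.03*k,b+[-.018,.009]) for k in (1,2,3)]+[pose(110-7*k,-.2365-.01*k,b+[-.018,.012+.01*k]) for k in (1,2,3,4)]
rows(L)
```

```text
(array([-5.03, 99.38, 33.06]), array([0.33, 1.99, 0.61]), array([[-0.89, -0.7 ],
       [ 1.51, -0.76],
       [ 1.02,  1.25],
       [-0.4 ,  0.2 ],
       [ 1.17,  0.28],
       [-0.17,  0.47],
       [-0.32, -0.53],
       [ 0.31,  0.05]]))
[[0.0002, -0.0048, 0.0041, 0.0016, -0.0003, -0.0008],
[0.0002, -0.0101, 0.0083, 0.0016, -0.0003, -0.0008],
[0.0002, -0.0154, 0.0125, 0.0016, -0.0003, -0.0008],
[0.0302, -0.0154, 0.0125, 0.0016, -0.0003, -0.0008],
[0.0602, -0.0154, 0.0125, 0.0016, -0.0003, -0.0008],
[0.0902, -0.0154, 0.0125, 0.0016, -0.0003, -0.0008],
[0.1002, -0.0312, 0.001, -0.1205, -0.0003, -0.0009],
[0.1102, -0.045, -0.0087, -0.2427, -0.0002, -0.0009],
[0.1202, -0.0593, -0.0177, -0.3649, -0.0002, -0.0009],
[0.1302, -0.0743, -0.0261, -0.4871, -0.0001, -0.0009]]
```

apply_moves(
  series=[
    [0.0002,-0.0048,0.0041,0.0016,0,-0.0008],
    [0.0002,-0.01,0.0083,0.0016,0,-0.0008],
    [0.0002,-0.0154,0.0125,0.0016,0,-0.0008],
    [0.03,-0.0154,0.0125,0.0016,0,-0.0008],
    [0.06,-0.0154,0.0125,0.0016,0,-0.0008],
    [0.09,-0.0154,0.0125,0.0016,0,-0.0008],
    [0.1,-0.031,0.001,-0.12,0,-0.0009],
    [0.11,-0.045,-0.0087,-0.243,0,-0.0009],
    [0.12,-0.059,-0.0177,-0.365,0,-0.0009],
    [0.13,-0.0743,-0.026,-0.487,0,-0.0009],
  ],
)

```text
time: 16.72
tcp_pos: [0.3906, 0.0168, 0.1248]
tool_rot: [[-0.999, 0.032, -0.022], [0.039, 0.801, -0.597], [-0.001, -0.597, -0.802]]
force: [0.3, -0.9, -1.5]
width: 0.0268
```

```bash
python3 st.py
python3 - <<'E'
from flip import *
s=ctrl.read_state();print(s['joint_positions'])
R,t=grasp_pose(Rz(SP[2]),np.array([SP[0]-.02,SP[1],.008+.085])); rel(R,t)
# via: same position raised .05, phi 0
c=Rz(ST[2])
for ph,dz in((82-25,.03),(30,.06),(0,.06)):
    pass
L=[]
p0=np.array(s['tcp_pos']);R0=np.array(s['tool_rot'])
w=Ro.from_matrix(R0.T@R).as_rotvec()
n=18
for k in range(1,n+1):
    a=k/n
    L.append((R0@Ro.from_rotvec(w*a).as_matrix(), p0+(t-p0)*a+np.array([0,0,.06*np.sin(np.pi*a)**1])))
rows(L[:10])
print(w,np.degrees(np.linalg.norm(w)))
E
```

```text
t 16.72 spat in st(mm, z world) [-276.44   31.7   131.5 ] yaw,pitch,roll deg [-3.000e-02 -1.500e-01 -8.167e+01] F_st [ 0.35 -0.89 -1.52] M_st [ 0.731  0.072 -0.033] w 0.0268
[ 0.46589933  0.31015346 -0.39789989  1.20761435 -0.5504252   0.60339433]
row [-0.0502, 0.265, -0.2263, -1.4245, -0.0054, 0.0882] dist 0.352 ang 81.8
[[-0.0028, 0.0085, -0.0209, -0.0791, -0.0003, 0.0049],
[-0.0056, 0.0172, -0.0416, -0.1583, -0.0006, 0.0098],
[-0.0084, 0.0262, -0.0618, -0.2374, -0.0009, 0.0147],
[-0.0112, 0.0358, -0.0812, -0.3166, -0.0012, 0.0196],
[-0.014, 0.0462, -0.0997, -0.3957, -0.0015, 0.0245],
[-0.0168, 0.0573, -0.1171, -0.4748, -0.0018, 0.0294],
[-0.0196, 0.0694, -0.1332, -0.554, -0.0021, 0.0343],
[-0.0224, 0.0825, -0.148, -0.6331, -0.0024, 0.0392],
[-0.0252, 0.0966, -0.1613, -0.7122, -0.0027, 0.0441],
[-0.0279, 0.1119, -0.1731, -0.7914, -0.003, 0.049]]
[-1.42448386 -0.00539263  0.08823334] 81.77391426094553
```

apply_moves(
  series=[
    [-0.0028,0.0085,-0.021,-0.079,0,0.005],
    [-0.0056,0.0172,-0.0416,-0.158,0,0.01],
    [-0.0084,0.0262,-0.0618,-0.237,-0.001,0.015],
    [-0.0112,0.0358,-0.0812,-0.317,-0.001,0.02],
    [-0.014,0.0462,-0.0997,-0.396,-0.0015,0.0245],
    [-0.0168,0.0573,-0.117,-0.475,-0.002,0.029],
    [-0.0196,0.0694,-0.133,-0.554,-0.002,0.034],
    [-0.0224,0.0825,-0.148,-0.633,-0.0024,0.039],
    [-0.0252,0.0966,-0.161,-0.712,-0.003,0.044],
    [-0.028,0.112,-0.173,-0.79,-0.003,0.049],
  ],
)

```text
time: 17.55
tcp_pos: [0.4261, 0.2086, 0.1981]
tool_rot: [[-0.996, 0.081, 0.031], [0.085, 0.985, 0.152], [-0.018, 0.154, -0.988]]
force: [-0.0, -0.4, -1.4]
width: 0.0271
```

```bash
python3 st.py
python3 - <<'E'
from flip import *
s=ctrl.read_state();print(s['joint_positions'])
R,t=grasp_pose(Rz(SP[2]),np.array([SP[0],SP[1],.008+.075])); rel(R,t)
p0=np.array(s['tcp_pos']);R0=np.array(s['tool_rot']);w=Ro.from_matrix(R0.T@R).as_rotvec()
n=8;L=[]
for k in list(range(1,n+1))+[n,n]:
    a=k/n; L.append((R0@Ro.from_rotvec(w*a).as_matrix(), p0+(t-p0)*a))
rows(L)
E
```

```text
t 17.55 spat in st(mm, z world) [-250.37  237.03  162.31] yaw,pitch,roll deg [ -2.63   0.66 -36.15] F_st [-0.02 -0.41 -1.36] M_st [-0.162  0.216  0.012] w 0.0271
[ 0.37081501  0.1025149  -0.28084573  1.10301465  0.13079428  0.46016612]
row [-0.0338, 0.146, 0.084, -0.6305, 0.0001, 0.0398] dist 0.1718 ang 36.2
[[-0.0042, 0.0182, 0.0105, -0.0788, 0, 0.005],
[-0.0085, 0.0365, 0.021, -0.1576, 0, 0.0099],
[-0.0127, 0.0547, 0.0315, -0.2364, 0.0001, 0.0149],
[-0.0169, 0.073, 0.042, -0.3152, 0.0001, 0.0199],
[-0.0212, 0.0912, 0.0525, -0.3941, 0.0001, 0.0248],
[-0.0254, 0.1095, 0.063, -0.4729, 0.0001, 0.0298],
[-0.0296, 0.1277, 0.0735, -0.5517, 0.0001, 0.0348],
[-0.0338, 0.146, 0.084, -0.6305, 0.0001, 0.0398],
[-0.0338, 0.146, 0.084, -0.6305, 0.0001, 0.0398],
[-0.0338, 0.146, 0.084, -0.6305, 0.0001, 0.0398]]
```

apply_moves(
  series=[
    [-0.004,0.018,0.0105,-0.079,0,0.005],
    [-0.0085,0.0365,0.021,-0.158,0,0.01],
    [-0.0127,0.0547,0.0315,-0.236,0,0.015],
    [-0.017,0.073,0.042,-0.315,0,0.02],
    [-0.0212,0.091,0.0525,-0.394,0,0.025],
    [-0.0254,0.1095,0.063,-0.473,0,0.03],
    [-0.0296,0.1277,0.0735,-0.552,0,0.035],
    [-0.0338,0.146,0.084,-0.6305,0,0.04],
    [-0.0338,0.146,0.084,-0.6305,0,0.04],
    [-0.0338,0.146,0.084,-0.6305,0,0.04],
  ],
)

```text
time: 18.38
tcp_pos: [0.473, 0.3607, 0.1368]
tool_rot: [[-0.993, 0.087, 0.084], [0.121, 0.704, 0.7], [0.002, 0.705, -0.71]]
force: [0.8, -0.2, -2.0]
width: 0.0268
```

```bash
python3 st.py; python3 look.py top e1 130 150 130 130 5; python3 look.py scene e2 340 120 120 160 4
python3 - <<'E'
from flip import *
s=ctrl.read_state();print(s['tcp_pos'])
R,t=grasp_pose(Rz(SP[2]),np.array([SP[0],SP[1],.008+.0017+.004])); rel(R,t)
E
```

```text
t 18.38 spat in st(mm, z world) [-209.77  420.45   81.73] yaw,pitch,roll deg [-4.58  0.12 -0.2 ] F_st [ 0.85 -0.12 -2.  ] M_st [-0.894  0.252 -0.067] w 0.0268
[0.47418107 0.36134109 0.13868253]
row [0.0001, -0.0486, 0.0501, -0.0022, 0.0012, -0.0001] dist 0.0698 ang 0.1
```

View pics/e1.png

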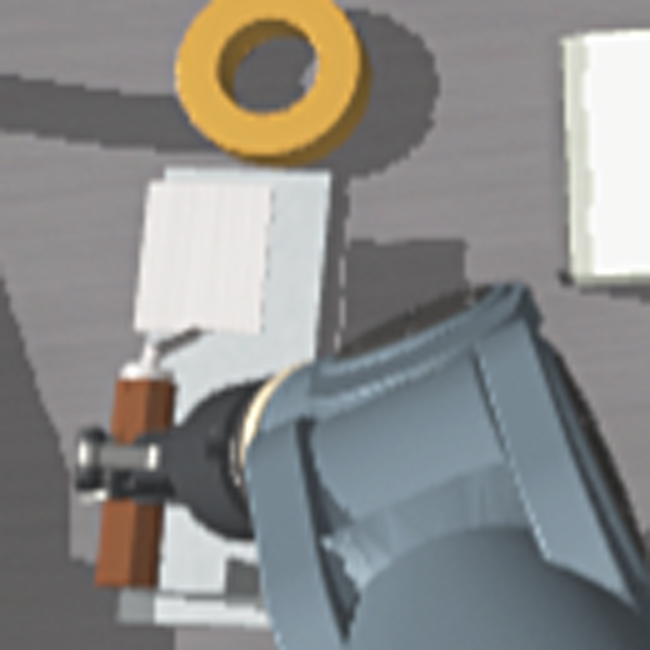

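View pics/e2.png

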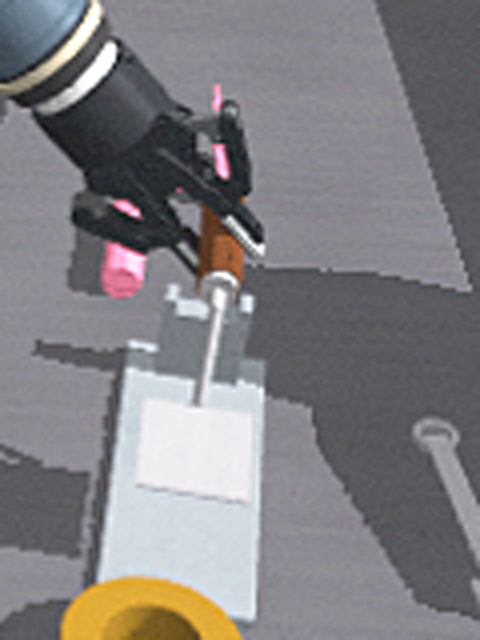

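Run:
```python
from fit6 import *
T=[U(c,5,(130,150)) for c in [(148,181),(272,184),(262,334),(134,331)]]
S=[U(c,4,(340,120)) for c in [(250,502),(135,488),(150,398),(253,408)]]
q,r=fit6(T,S,[.47,.347,.08,-.12,0,0]);print(q.round(4),r.round(2).tolist())
s=ctrl.read_state();Rs,ps=spat_from_tool(s['tool_rot'],s['tcp_pos']);print(ps,Ro.from_matrix(Rs).as_euler('zyx'))
```

```text
[ 0.4707  0.346   0.0838 -0.12    0.0395  0.0544] [[-0.07, 0.32], [0.14, 0.44], [-0.59, -0.3], [-0.53, -0.38], [0.06, -0.2], [0.17, -0.07], [-1.34, -0.02], [0.1, 0.44]]
[0.4724204  0.34647645 0.08356403] [-0.12088841 -0.00054507 -0.00224496]
```

apply_moves(
  series=[
    [0,-0.012,0.012,-0.001,0.001,0],
    [0,-0.026,0.027,-0.002,0.001,0],
    [0,-0.04,0.041,-0.002,0.001,0],
    [0,-0.0486,0.05,-0.002,0.001,0],
    [0,-0.0486,0.05,-0.002,0.001,0],
    [0,-0.0486,0.05,-0.002,0.001,0],
  ],
)

```text
time: 18.98
tcp_pos: [0.4746, 0.3619, 0.0695]
tool_rot: [[-0.993, 0.085, 0.085], [0.12, 0.703, 0.701], [-0.0, 0.706, -0.708]]
force: [0.3, 0.2, -1.8]
width: 0.0267
```

```bash
python3 st.py
python3 - <<'E'
from flip import *
R,t=grasp_pose(Rz(SP[2]),np.array([SP[0],SP[1],.008+.0017])); rel(R,t)
E
```

```text
t 18.98 spat in st(mm, z world) [-208.13  421.85   14.37] yaw,pitch,roll deg [-4.52 -0.02 -0.07] F_st [ 0.3   0.17 -1.83] M_st [-0.889  0.202 -0.037] w 0.0267
row [0.0003, -0.0031, 0.0035, -0.0011, 0.0005, -0.0] dist 0.0047 ang 0.1
```

apply_moves(
  series=[
    [0,-0.001,0.0012,0,0,0],
    [0,-0.002,0.0024,0,0,0],
    [0,-0.003,0.0033,0,0,0],
    [0,-0.003,0.0033,0,0,0],
  ],
)

```text
time: 19.32
tcp_pos: [0.4749, 0.3622, 0.0656]
tool_rot: [[-0.993, 0.084, 0.086], [0.12, 0.703, 0.701], [-0.001, 0.707, -0.708]]
force: [-0.7, 0.0, -1.7]
width: 0.0263
```

```bash
python3 st.py
```

```text
t 19.32 spat in st(mm, z world) [-207.8   422.12   10.46] yaw,pitch,roll deg [-4.52 -0.07 -0.05] F_st [-0.67  0.01 -1.72] M_st [-0.952  0.219  0.023] w 0.0263
```

apply_moves(
  series=[
    [0,-0.0007,0.0007,0,0,0],
    [0,-0.0011,0.0011,0,0,0],
    [0,-0.0011,0.0011,0,0,0],
  ],
)

```text
time: 19.57
tcp_pos: [0.4751, 0.3624, 0.0649]
tool_rot: [[-0.993, 0.083, 0.086], [0.12, 0.702, 0.702], [-0.002, 0.708, -0.707]]
force: [-3.0, -2.5, 4.7]
width: 0.0268
```

```bash
python3 st.py
```

```text
t 19.57 spat in st(mm, z world) [-207.51  422.47    9.75] yaw,pitch,roll deg [-4.51 -0.12  0.03] F_st [-2.87 -2.65  4.67] M_st [-0.327  0.406  0.2  ] w 0.0268
```

apply_moves(
  series=[
    [0,0,0,0,0,0],
    [0,0,0,0,0,0],
    [0,0,0,0,0,0],
    [0,0,0,0,0,0],
  ],
  claw=0.06,
)

```text
time: 19.9
tcp_pos: [0.4752, 0.3625, 0.065]
tool_rot: [[-0.993, 0.083, 0.086], [0.12, 0.702, 0.702], [-0.002, 0.708, -0.707]]
force: [0.1, -0.2, 0.1]
width: 0.0598
```

```bash
python3 st.py; python3 look.py scene f1 340 120 120 160 4
```

```text
t 19.9 spat in st(mm, z world) [-207.41  422.54    9.81] yaw,pitch,roll deg [-4.5  -0.13  0.03] F_st [ 0.09 -0.17  0.09] M_st [-0.648  0.039  0.014] w 0.0598
```

View pics/f1.png

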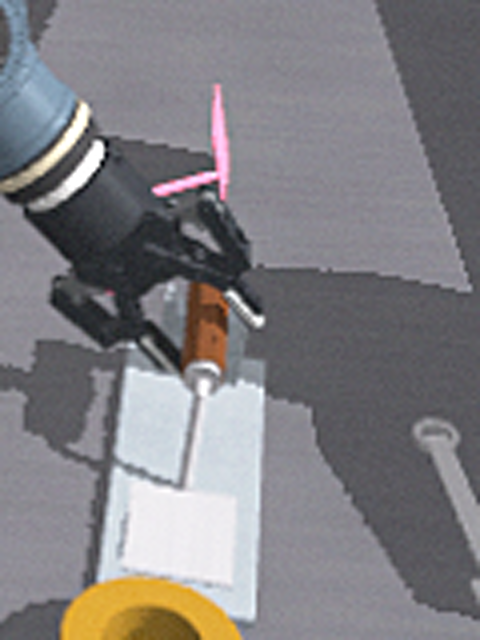

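Spatula is seated on the stand and the jaws are open. Backing out along the tool axis.

apply_moves(
  series=[
    [0,0,-0.015,0,0,0],
    [0,0,-0.035,0,0,0],
    [0,0,-0.065,0,0,0],
    [0,0,-0.1,0,0,0],
    [0,0,-0.13,0,0,0],
    [0,0.03,-0.17,0,0,0],
    [0,0.06,-0.2,0,0,0],
    [0,0.06,-0.2,0,0,0],
    [0,0.06,-0.2,0,0,0],
  ],
)

```text
time: 20.7
tcp_pos: [0.4648, 0.2641, 0.2526]
tool_rot: [[-0.993, 0.078, 0.092], [0.12, 0.701, 0.703], [-0.009, 0.709, -0.705]]
force: [0.7, -0.5, -0.4]
width: 0.0603
```

```bash
python3 st.py; python3 look.py top f2 0 0 560 420 1;python3 look.py scene f3 0 0 560 420 1
```

```text
t 20.7 spat in st(mm, z world) [-213.33  323.89  197.38] yaw,pitch,roll deg [-4.53 -0.52  0.11] F_st [ 0.68 -0.48 -0.36] M_st [-0.673  0.029 -0.016] w 0.0603
```

View pics/f2.png

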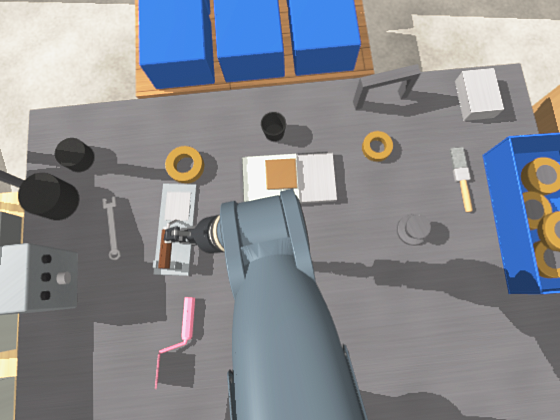

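View pics/f3.png

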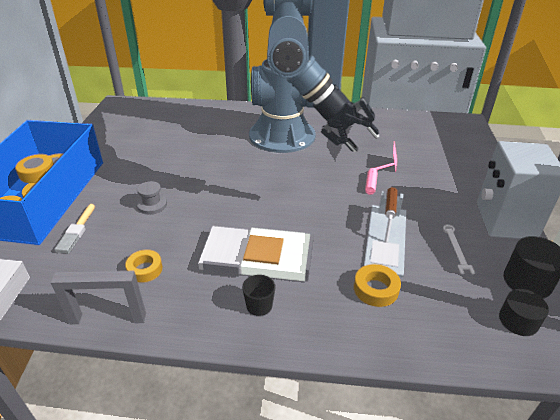

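Run:
```python
import cv2,numpy as np
a=cv2.imread('pics/scene0.png');b=cv2.imread('pics/f3_full.png')
A=a[175:285,355:420];B=b[175:285,355:420]
cv2.imwrite('pics/cmp.png',np.hstack([cv2.resize(x,None,fx=5,fy=5,interpolation=cv2.INTER_CUBIC) for x in(A,B)]))
```

```text
(no output)
```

View pics/cmp.png

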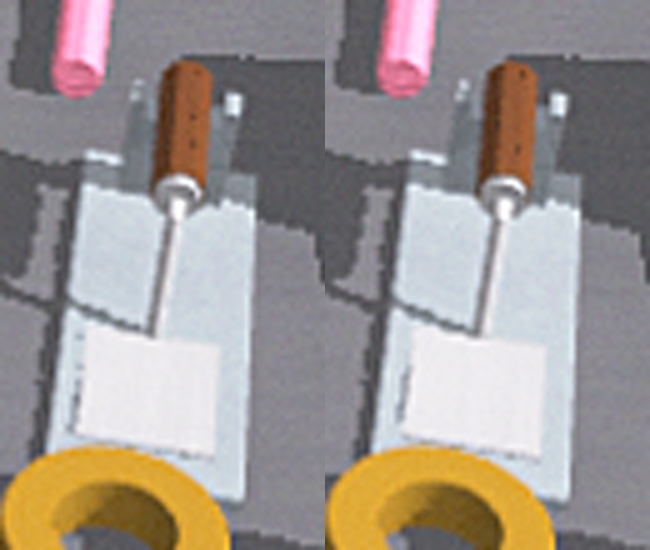

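The spatula on the stand is within about 1 px of its first position. Before handing in, I have to be sure of the push: the wrist read 13.9 N in total.

Run:
```python
from rig import ctrl
print(ctrl.read_state()['qd'].round(4)); print(ctrl.sign_off())
```

```text
[ 0.0037  0.0235 -0.0315 -0.0065 -0.0008 -0.0004]
the job is handed in; nothing more can be done
None
```

I did the whole job and handed it in at about 21 s of the 72 s allowed. The sign-off gave no verdict, so what follows rests on my own checks.

**What I did**
- **Grip and bed:** I gripped the spatula tilted 45° and found the bed by touch, at about z 30 mm.
- **Push home:** I slid the blade under the core until the neck's foot pushed it against the end stop. The wrist read 13.9 N along the push. The drag just before contact was 4.5 to 5 N, so the push itself was about 9 N.
- **Flip:** I carried the core back about 15 mm, tilted it against the step to about 110°, and it tipped over onto the deck.
- **Return:** I put the spatula back on its stand, opened the jaws and backed away.

**What the last checks showed**
- **Core:** it lies unprinted face up on the deck at about station x -5, y 95 to 99 mm, well inside the limits. The camera fit there was loose: it read a 2° tilt, with residuals up to 1.5 pixels. I took it as flat.
- **Spatula:** in the picture it is within about 1 pixel (2 to 3 mm) of where it started, blade down. The robot touches nothing.
- **Bystanders:** comparing the pictures by eye, none had moved.

**What I could not confirm**
- **Push on the core:** I could not measure the force on the end stop directly. About 9 N is the wrist reading less drag. The given drag range of 1 to 6 N would put it between 8 and 13 N.
- **Last part of the fall:** the core tipped freely from about 100° onto the deck and was not lowered.
- **Spatula pitch:** a camera fit of the spatula in the air before setting it down read about 2° pitch and 3° roll. That does not agree with the near-zero tilt of the tool, so I took it as camera error.

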